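# Change the sensor cartridges in the conditioning dock

### The job

Turn the dock's dial to the red dot, swing its locking bail fully open, put every used green cartridge from the bays into the white return box, and set every blue, orange, yellow or white cartridge from the parts tray into the bay marked with its own colour, fully seated. Then swing the bail fully shut over them, and only then turn the dial to the green dot: it must stay on red all the while the bail is up. Leave the tape roll and the dish where they are.

Things in the scene. Friction and masses are not known exactly. Their poses are not given: they have to be found in the camera images.
- dock: Fixed dock, a black and grey slab, top 26 mm up, spanning x -55..70, y -235..140 mm. Origin on the worktop under the middle of the bay row; z up, handle at -x. Bays: pockets 51 (x) by 33 (y) mm, 10 mm deep (floor 16 mm up), at y = +84 blue, +28 orange, -28 yellow, -84 white, a flat mark of the colour on each one's -x side; dial beyond white. Hinge ears at x 60, y +-137 mm, 54 mm high.
- tray: Grey parts tray, fixed, 175 x 175 mm, 17 mm high, divided into four square compartments of 80 mm (centres at x, y = +-42.5 mm); walls 5 mm thick, floor 5 mm above the worktop. Origin under its centre.
- bail (a joint): Hinge of the steel locking bail: 0 = shut (crossbar level across the middle of the bays, 2.5 mm above seated cartridges), grows as the front is lifted up and over to the back, 2.05 = stop, fully open, leaning back past upright, its handle then about 105 mm behind the middle of the bay row and 175 mm high. Stiff hinge (0.1 N m, 1 to 2 N at the handle): it stays where it is left.
- bail_handle (a point): Centre of the bail's handle: black disc 20 mm across, 14 mm wide, flat faces to dock +-y, 124 mm from the hinge line. Shut, it is at dock x -64, y 0, 51.5 mm up, in front of the slab. It can be pinched across its flat faces from above and pivots between the fingers.
- bail_hinge (a point): Point on the bail's hinge axis in the middle of the bail (dock x 60, y 0, 51.5 mm above the worktop); the axis runs along dock y.
- dial (a joint): Detented selector dial, vertical axis; grows clockwise seen from above. Detents at 0 = pointer at the red dot, 0.7 = white dot, 1.4 = green dot; range -0.1 to 1.5; it snaps to the nearest detent when let go. About 0.1 N m to turn.
- dial_grip (a point): Point on the dial's axis (dock x 0, y -186 mm), 46.5 mm up. The grip is a bar 42 mm long, 12 mm wide, from 34 to 54.5 mm above the worktop, a white line on its pointer end. It points along dock +x at the white dot, 0.7 rad counterclockwise from that at red, 0.7 rad clockwise at green. The point's x axis points to the pointer end.
- return_box: White return box, fixed, open at the top, 120 (x) by 170 (y) mm, 25 mm high, walls and floor 5 mm thick. Origin under its centre. It starts empty.
- tape_roll: Bystander: roll of yellow tape, 63 mm across, 19 mm high, loose in front of the dock. Origin under its centre.
- dish: Bystander: shallow round dish, 56 mm across, 11 mm high, loose, in front of the dock's dial end. Origin under its centre.
- cart_blue: Sensor cartridge, blue: square-section block 46 mm long (its x) by 28 x 28 mm, black bands near its ends, 40 g; absent in some runs. Origin in its middle. Starts in the tray, one to a compartment, turned at random, middle 19 mm above the worktop. Either end and any long side will do. Seated, its long side lies along dock x, its middle at point bay_blue, 18 mm of it above the slab.
- bay_blue (a point): Where the middle of the blue cartridge is when seated in the blue bay: centre of the bay, 30 mm above the worktop (4 mm above the slab's top).
- cart_orange: Sensor cartridge, orange: square-section block 46 mm long (its x) by 28 x 28 mm, black bands near its ends, 40 g; absent in some runs. Origin in its middle. Starts in the tray, one to a compartment, turned at random, middle 19 mm above the worktop. Either end and any long side will do. Seated, its long side lies along dock x, its middle at point bay_orange, 18 mm of it above the slab.
- bay_orange (a point): Where the middle of the orange cartridge is when seated in the orange bay: centre of the bay, 30 mm above the worktop (4 mm above the slab's top).
- cart_yellow: Sensor cartridge, yellow: square-section block 46 mm long (its x) by 28 x 28 mm, black bands near its ends, 40 g; absent in some runs. Origin in its middle. Starts in the tray, one to a compartment, turned at random, middle 19 mm above the worktop. Either end and any long side will do. Seated, its long side lies along dock x, its middle at point bay_yellow, 18 mm of it above the slab.
- bay_yellow (a point): Where the middle of the yellow cartridge is when seated in the yellow bay: centre of the bay, 30 mm above the worktop (4 mm above the slab's top).
- cart_white: Sensor cartridge, white: square-section block 46 mm long (its x) by 28 x 28 mm, black bands near its ends, 40 g; absent in some runs. Origin in its middle. Starts in the tray, one to a compartment, turned at random, middle 19 mm above the worktop. Either end and any long side will do. Seated, its long side lies along dock x, its middle at point bay_white, 18 mm of it above the slab.
- bay_white (a point): Where the middle of the white cartridge is when seated in the white bay: centre of the bay, 30 mm above the worktop (4 mm above the slab's top).
- used_1: Used cartridge: green block with pale bands near its ends, 46 mm long (its x) by 28 x 28 mm, 40 g, origin in its middle; absent in some runs. If present it starts seated in the blue bay, long side along dock x, middle 30 mm above the worktop, 18 mm of it above the slab. Belongs in the return box.
- used_2: Used cartridge: green block with pale bands near its ends, 46 mm long (its x) by 28 x 28 mm, 40 g, origin in its middle; absent in some runs. If present it starts seated in the orange bay, long side along dock x, middle 30 mm above the worktop, 18 mm of it above the slab. Belongs in the return box.
- used_3: Used cartridge: green block with pale bands near its ends, 46 mm long (its x) by 28 x 28 mm, 40 g, origin in its middle; absent in some runs. If present it starts seated in the yellow bay, long side along dock x, middle 30 mm above the worktop, 18 mm of it above the slab. Belongs in the return box.
- used_4: Used cartridge: green block with pale bands near its ends, 46 mm long (its x) by 28 x 28 mm, 40 g, origin in its middle; absent in some runs. If present it starts seated in the white bay, long side along dock x, middle 30 mm above the worktop, 18 mm of it above the slab. Belongs in the return box.
Things that resemble listed ones, but are neither listed nor needed, are in the scene too. Of the things shaped like the cart_orange, the orange one is meant.

How it is judged:
By the outcome, as a careful person would: the job done as asked, in the order asked, and still so for the second after the job is handed in, with the robot touching nothing.
Of cart_blue, cart_orange, cart_yellow, cart_white only 3 to 4 are there at a start; the rules pass over those that are not, and their reading is None.
Of used_1, used_2, used_3, used_4 only 1 to 2 are there at a start; the rules pass over those that are not, and their reading is None.
At some moment in a run one of cart_blue, cart_orange, cart_yellow, cart_white may be knocked a few centimetres aside while the robot is not near it.
Once in a run the grip may slacken for a moment while it holds something.
It also fails if it takes over 208 s, if anything falls off the work surface, if the arm or the gripper's body presses on something with over 40 N, if the wrist force passes 120 N, or if a joint passes its speed limit or range.

### The arm

A 6-joint arm with a two-finger parallel gripper is mounted at the origin on a cart in front of the work surface, level with it; the furniture and walls round the work are solid. World frame = base frame: x ahead of the robot, y to its left, z up, the work surface at z = 0. Lengths are in m, angles in rad, forces in N, time in s.
With the tool pointing down it reaches from about 0.3 to 0.775 m from the base axis. Payload 14.6 kg.
Tool frame: the origin (TCP) lies on the centre line of the jaws, within the pads' length; the fingertips stand 22 mm ahead of it and the grasp point (between the pads) lies 3 mm ahead of it; z points along the fingers, x is the direction in which the jaws open and shut, and the axes are right-handed (so a half turn about z gives the same grasp; the last joint's range is limited). The gripper opens to 85 mm and grips with 20 to 120 N. Pads are 22 mm wide; open, the fingers measure 114 mm over their backs; the gripper's body (76 mm by 85 mm) begins 54 mm behind the grasp point. The pads swing forward as they close: fully open they stand 13 mm farther back than shut.
Start: joints at [-1.351, 0.3, 1.521, -0, 1.321, -0.067], TCP at [0.156, -0.528, 0.253] pointing down, gripper open.
Joint ranges: [-3.03, 3.03], [-0.79, 2.21], [0.23, 2.52], [-1.04, 4.18], [0, 3.07], [-2.55, 2.55]. Speed limits (rad/s): [2.22, 2.22, 2.57, 3.14, 3.14, 3.14].

### API

Orientations are given as a unit quaternion [x, y, z, w].
In Python, from bench import read_state, capture, sign_off gives the robot as it stands.
- The arm moves only by the tool play_rows, never from a script. Its argument "steps" is a list of rows, each an object of numbers: "jaw": the closure in counts, from 0 (fully open) to 255 (shut); "tx", "ty", "tz": the shift along the tool's x, y, z in m; "ax", "ay", "az": the turn, a rotation vector about the tool's x, y, z in rad. In form: [{"jaw": .., "tx": .., "ty": .., "tz": .., "ax": .., "ay": .., "az": ..}, ...]. A call has 1 to 5 rows; each row is the pose to reach, as a shift and turn from the pose measured when the call began, along the tool's axes at that moment; what a row does not reach only later rows make up. A row lasts 1/10 s, in which the tool goes at most 50 mm and 8.59 degrees, less where a joint would pass 70% of its speed; a pose out of reach is approached as far as the arm can. A call with a gripper value outside its range is refused whole. The fingers move at their own pace and stop on an object; the grip force is fixed at half the most. Time passes only in rows, so rows that repeat a pose let the fingers close. It gives the time, the measured TCP pose, the force and the opening at its end, in the units of the state.
- read_state(): the state, without advancing time (a new reading comes with each control period).
- capture(name): name is "scene" or "top" or "wrist"; returns a dict with "image" (480x640x3 uint8, blue, green, red), "fx", "fy", "cx", "cy" (pixels), "D" ([k1, k2, p1, p2, k3] as OpenCV has them; the pictures are not rectified), "R" (3x3) and "t" (3): a world point X has camera coordinates R X + t; the wrist camera has in their place "tool_from_camera" (4x4, takes a point from camera to tool coordinates, whose origin is the TCP and whose axes are the tool frame's). Camera axes: x right, y down, z forward; pixel columns grow to the right and rows downward; lengths in m; the calibration is good to about 2 mm. A picture is of the moment at which its call begins: read the wrist's pose just before it. There is no depth.
- sign_off(): hands the job in, once; it reports no verdict.
The state is a dict: "time_s": time; "joints": joint angles; "joint_velocities": joint speeds; "joint_torque": joint torques, N m; "tool_pos": TCP position; "tool_rot": TCP orientation; "force": force on the tool from outside, world axes, zero at the start; "ft_torque": the same for the moment, N m; "opening": finger opening in m.
Only numpy, scipy, OpenCV 4.12 (cv2) and the standard library are available. Lean on these libraries where they do the work, as an engineer would, in place of code of your own. Each camera call takes 0.05 s, during which the arm holds its last target. There are 200 camera calls.

## Working session

There is one attempt and no reset: what is moved stays moved. The work goes in short steps, Python scripts to look and compute and a tool call to move; the robot and the scene stay as the last step left them, time stands still between calls to the robot, and variables do not carry over. Pictures are saved under pics/ and viewed, about 12 in all and at most 16, crops included, and the job is handed in when it is done.

Besides the shell and the picture viewer there is one more tool, called in YAML: its name, and indented under it one key for each argument. play_rows: Moves the arm, as the interface text tells. Its arguments: {"type":"object","properties":{"steps":{"type":"array","items":{"type":"object","properties":{"jaw":{"type":"number"},"tx":{"type":"number"},"ty":{"type":"number"},"tz":{"type":"number"},"ax":{"type":"number"},"ay":{"type":"number"},"az":{"type":"number"}}}}},"required":["steps"]}

```bash
mkdir -p pics; ls; python3 - <<'E'
from bench import *
import cv2,numpy as np,pickle
s=read_state();print(s)
for n in("scene","top"):
    c=capture(n);cv2.imwrite(f"pics/{n}0.png",c["image"]);pickle.dump(c,open(f"{n}0.pkl","wb"))
    print({k:v for k,v in c.items() if k!="image"})
E
```

```text
pics
{'time_s': 0.0, 'joints': array([-1.35062167e+00,  3.00498380e-01,  1.52160223e+00, -1.09857770e-05,
        1.32071636e+00, -6.65884312e-02]), 'joint_velocities': array([ 0.00099471, -0.00097003,  0.00023035,  0.00054359, -0.00017268,
        0.00013064]), 'joint_torque': array([-6.16677189e-04, -5.43500984e+01, -3.61795700e+01, -6.01220918e-06,
        3.95931245e-03, -3.02126477e-05]), 'tool_pos': array([ 0.15552009, -0.5273263 ,  0.25269739]), 'tool_rot': array([ 8.00890477e-01, -5.98810545e-01, -4.68256873e-04, -3.94337509e-04]), 'force': array([ 0.36247537, -0.54433767,  0.32367824]), 'ft_torque': array([0.00362769, 0.02560265, 0.01914361]), 'opening': 0.08534932299808733}
{'fx': 436.1338524001585, 'fy': 436.1338524001585, 'cx': 323.1646530566783, 'cy': 239.5990430785814, 'D': array([0.02544545, 0.        , 0.        , 0.        , 0.        ]), 'R': array([[-0.7181046 , -0.69591791, -0.00490329],
       [-0.52189379,  0.54316655, -0.65772104],
       [ 0.46038315, -0.4697535 , -0.75324564]]), 't': array([0.36236184, 0.32034704, 0.66381298])}
{'fx': 515.0861661529075, 'fy': 515.0861661529075, 'cx': 310.5371911135767, 'cy': 245.75679843986674, 'D': array([-0.13197805,  0.        ,  0.        ,  0.        ,  0.        ]), 'R': array([[-0.01265217, -0.99980783, -0.01497429],
       [-0.98445647,  0.01507861, -0.17498026],
       [ 0.17517243,  0.01252766, -0.98445806]]), 't': array([-0.01309075,  0.50352709,  1.04322651])}
```

View pics/top0.png

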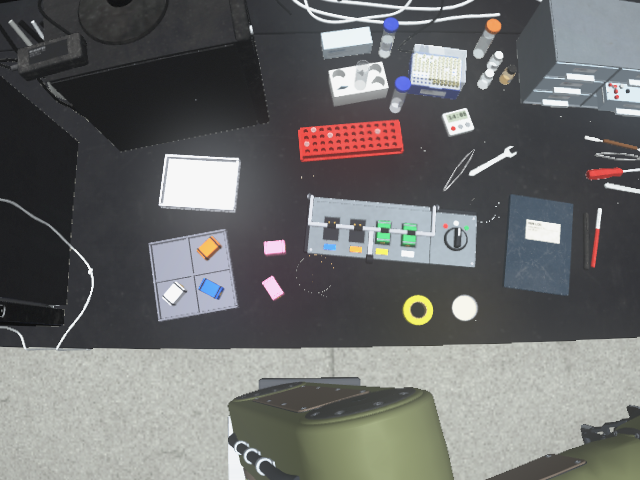

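View pics/scene0.png

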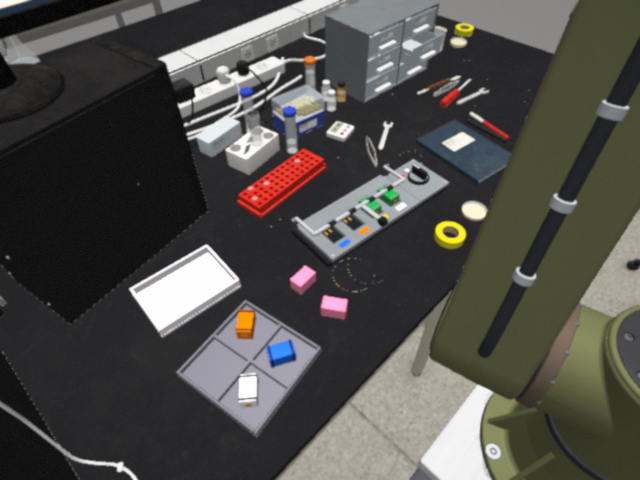

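The top view shows orange (208,247), blue (211,289) and white (174,293) cartridges in the tray. The used greens are in the yellow (383,232) and white (409,235) bays, and the dial is at (456,238). The pink blocks are distractors.

```bash
cat > h.py <<'E'
import numpy as np,cv2,pickle
from bench import *
from scipy.spatial.transform import Rotation as Ro
def und(c,p):
    K=np.array([[c["fx"],0,c["cx"]],[0,c["fy"],c["cy"]],[0,0,1.]])
    return cv2.undistortPoints(np.float64(p).reshape(-1,1,2),K,c["D"]).reshape(-1,2)
def ray(c,p,z):
    "pixels -> world points on plane z"
    d=np.c_[und(c,p),np.ones(len(np.reshape(p,(-1,2))))]@c["R"]; o=-c["R"].T@c["t"]
    return o+d*((z-o[2])/d[:,2])[:,None]
def proj(c,X):
    K=np.array([[c["fx"],0,c["cx"]],[0,c["fy"],c["cy"]],[0,0,1.]])
    return cv2.projectPoints(np.float64(X).reshape(-1,1,3),cv2.Rodrigues(c["R"])[0],c["t"],K,c["D"])[0].reshape(-1,2)
def wrist():
    s=read_state();c=capture("wrist");T=np.array(c["tool_from_camera"])
    A=np.eye(4);A[:3,:3]=Ro.from_quat(s["tool_rot"]).as_matrix();A[:3,3]=s["tool_pos"]
    W=np.linalg.inv(A@T);c["R"]=W[:3,:3];c["t"]=W[:3,3];return c
H={"blue":((100,130,90),(125,255,255)),"orange":((8,150,120),(20,255,255)),"green":((55,110,50),(85,255,255)),"yellow":((22,130,120),(34,255,255)),"white":((0,0,190),(180,50,255))}
def blobs(c,col,amin=30,roi=None):
    m=cv2.inRange(cv2.cvtColor(c["image"],cv2.COLOR_BGR2HSV),*H[col])
    if roi: z=np.zeros_like(m);x0,y0,x1,y1=roi;z[y0:y1,x0:x1]=m[y0:y1,x0:x1];m=z
    cs=[k for k in cv2.findContours(m,cv2.RETR_EXTERNAL,cv2.CHAIN_APPROX_NONE)[0] if cv2.contourArea(k)>amin]
    return sorted(cs,key=cv2.contourArea,reverse=True)
def yaw(s=None):
    "world angle of tool x, tool down"
    s=s or read_state();M=Ro.from_quat(s["tool_rot"]).as_matrix();return np.arctan2(M[1,0],M[0,0])
def dock(p):
    "dock xyz(m) -> world"
    x,y,th=np.load("dock.npy");c,s=np.cos(th),np.sin(th);p=np.reshape(p,(-1,3))
    return np.c_[x+c*p[:,0]-s*p[:,1],y+s*p[:,0]+c*p[:,1],p[:,2]]
def fit2d(P,Q):
    "rigid 2D P->Q"
    a=P.mean(0);b=Q.mean(0);p=P-a;q=Q-b
    th=np.arctan2((p[:,0]*q[:,1]-p[:,1]*q[:,0]).sum(),(p*q).sum());c,s=np.cos(th),np.sin(th);R=np.array([[c,-s],[s,c]])
    t=b-R@a;return np.r_[t,th],np.linalg.norm(Q-(P@R.T+t),axis=1)
def go(target,yw=None,s=None):
    "print tool-frame shift and az for world target (tool down)"
    s=s or read_state();M=Ro.from_quat(s["tool_rot"]).as_matrix();d=M.T@(np.array(target)-s["tool_pos"])
    az=None if yw is None else -((yw-yaw(s)+np.pi/2)%np.pi-np.pi/2)
    # also correct tilt: full rotation vector to straight-down with the yaw
    yt=yaw(s)-(az or 0); x=np.array([np.cos(yt),np.sin(yt),0]);z=np.array([0,0,-1.]);T=np.c_[x,np.cross(z,x),z]
    print("shift mm",np.round(d*1e3,1),"rotvec",np.round(Ro.from_matrix(M.T@T).as_rotvec(),3))
E
python3 - <<'E'
from h import *
c=pickle.load(open("top0.pkl","rb"))
P=[];Q=[]
corn=[(311,195),(306,255),(474,266),(478,212)]
g=cv2.cvtColor(c["image"],cv2.COLOR_BGR2GRAY)
w=ray(c,corn,.026);print("corners",w.round(4))
D=np.array([(.07,.14),(-.055,.14),(-.055,-.235),(.07,-.235)])
p,r=fit2d(D,w[:,:2]);print("dock",p.round(4),r.round(4))
roi=(300,190,480,270)
for col in("blue","orange","yellow"):
    k=blobs(c,col,8,roi)[0];m=cv2.moments(k);u=(m["m10"]/m["m00"],m["m01"]/m["m00"]);print(col,np.round(u,1),ray(c,u,.026).round(4))
print("dial",ray(c,(456,238),.045).round(4))
np.save("dock.npy",p)
print("bays in dock check",dock([[0,-.186,.0465],[-.064,0,.0515]]).round(4))
for col,roi in(("blue",(150,230,240,320)),("orange",(150,230,240,320)),("white",(160,275,190,310))):
    k=blobs(c,col,30,roi)[0];r=cv2.minAreaRect(k);print(col,r,ray(c,r[0],.033).round(4))
    b=ray(c,cv2.boxPoints(r),.033);e=b[1]-b[0],b[2]-b[1];print([(round(np.linalg.norm(v),4),round(np.arctan2(v[1],v[0]),3)) for v in e])
print("box",ray(c,[(163,155),(240,158),(236,212),(160,207)],.025).round(4))
for n in("yaw",):print(yaw())
im=c["image"][180:280,290:490];cv2.imwrite("pics/d1.png",cv2.resize(im,None,fx=4,fy=4,interpolation=cv2.INTER_CUBIC))
E
```

```text
corners [[ 0.6194 -0.0223  0.026 ]
 [ 0.4866 -0.0099  0.026 ]
 [ 0.4569 -0.3711  0.026 ]
 [ 0.5762 -0.3884  0.026 ]]
dock [ 0.5321 -0.1499 -0.1017] [0.0057 0.007  0.0078 0.003 ]
blue [329.1 246.5] [[ 0.5043 -0.0596  0.026 ]]Traceback (most recent call last):
  File "<stdin>", line 11, in <module>
IndexError: list index out of range
```

```bash
python3 - <<'E'
from h import *
c=pickle.load(open("top0.pkl","rb"))
im=c["image"][180:280,290:490];cv2.imwrite("pics/d1.png",cv2.resize(im,None,fx=4,fy=4,interpolation=cv2.INTER_CUBIC))
h=cv2.cvtColor(c["image"],cv2.COLOR_BGR2HSV)
for u in((329,247),(356,249),(382,252),(407,254),(208,247),(174,293)):print(u,h[u[1],u[0]])
for col,roi in(("blue",(150,230,240,320)),("orange",(150,230,240,320)),("white",(160,275,190,310))):
    k=blobs(c,col,10,roi)
    if not k: print(col,"none");continue
    k=k[0]
    r=cv2.minAreaRect(k);print(col,r,ray(c,r[0],.033).round(4))
    b=ray(c,cv2.boxPoints(r),.033);e=b[1]-b[0],b[2]-b[1];print([(round(np.linalg.norm(v),4),round(np.arctan2(v[1],v[0]),3)) for v in e])
print("box",ray(c,[(163,155),(240,158),(236,212),(160,207)],.025).round(4))
print("marks",ray(c,[(329,247),(356,249.5),(382,252),(407.5,254)],.026).round(4),"dial",ray(c,(456,238),.045).round(4))
print(yaw())
E
```

```text
(329, 247) [104 146 247]
(356, 249) [ 21 149 247]
(382, 252) [ 30 139 247]
(407, 254) [  0   0 247]
(208, 247) [ 20 151 247]
(174, 293) [  0   0 247]
blue ((210.50003051757812, 288.5000305175781), (21.913463592529297, 12.969194412231445), 26.56505012512207) [[0.4165 0.1934 0.033 ]]
[(np.float64(0.0274), np.float64(-0.453)), (np.float64(0.0476), np.float64(-2.036))]
orange ((207.99998474121094, 247.5), (11.377232551574707, 15.446460723876953), 48.36646270751953) [[0.5049 0.2005 0.033 ]]
[(np.float64(0.0331), np.float64(-0.841)), (np.float64(0.0253), np.float64(-2.413))]
white ((174.5, 293.5), (31.0, 29.0), 90.0) [[0.4065 0.271  0.033 ]]
[(np.float64(0.0635), np.float64(-1.581)), (np.float64(0.066), np.float64(-3.119))]
box [[0.7206 0.3117 0.025 ]
 [0.7084 0.1353 0.025 ]
 [0.5842 0.1422 0.025 ]
 [0.5991 0.3126 0.025 ]]
marks [[ 0.5032 -0.0595  0.026 ]
 [ 0.4969 -0.1173  0.026 ]
 [ 0.4906 -0.1729  0.026 ]
 [ 0.4854 -0.2277  0.026 ]] dial [[ 0.5152 -0.3301  0.045 ]]
-1.2839843619115032
```

View pics/d1.png

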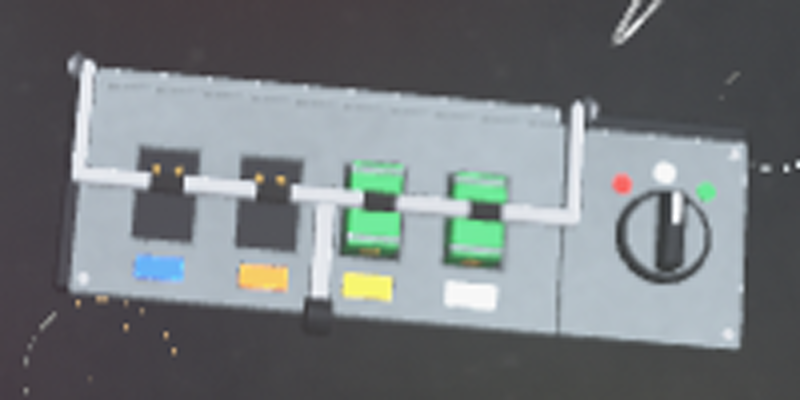

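```bash
python3 - <<'E'
from h import *
c=pickle.load(open("top0.pkl","rb"))
f=lambda u:(np.array(u)/4+(290,180)-.375)
px=f([(70,292),(741,348),(746,143),(90,66),(167,195),(268,204)]);z=[.026]*6
W=np.vstack([ray(c,u,zz) for u,zz in zip(px,z)]+[ray(c,f((664,236)),.034)])
D=np.array([(-.055,.14),(-.055,-.235),(.07,-.235),(.07,.14),(0,.084),(0,.028),(0,-.186)])
p,r=fit2d(D,W[:,:2]);print(p.round(4),(r*1e3).round(1));np.save("dock.npy",p)
print(dock([[0,-.186,.0465],[-.064,0,.0515],[.06,0,.0515]]).round(4))
print(proj(c,dock([[-.064,0,.0515]])),f((317,312)))
go([*dock([0,-.186,0])[0][:2],.12],p[2]+np.pi/2)
s=read_state()
E
```

```text
[ 0.533  -0.1493 -0.1136] [ 8.7  5.3 10.2  6.8  1.6  2.7  4.5]
[[ 0.5119 -0.3341  0.0465]
 [ 0.4694 -0.1421  0.0515]
 [ 0.5926 -0.1561  0.0515]]
[[369.12333562 260.26477319]] [368.875 257.625]
shift mm [ -84.4 -396.4  132.9] rotvec [0.    0.001 0.4  ]
```

play_rows:
  steps:
    - {"jaw": 0, "tx": -0.017, "ty": -0.05, "az": 0.13}
    - {"jaw": 0, "tx": -0.034, "ty": -0.1, "az": 0.26}
    - {"jaw": 0, "tx": -0.051, "ty": -0.15, "az": 0.4}
    - {"jaw": 0, "tx": -0.064, "ty": -0.2, "az": 0.4}
    - {"jaw": 0, "tx": -0.075, "ty": -0.25, "az": 0.4}

```text
schema error: expected keys jaw, tx, ty, tz, ax, ay, az
```

```bash
python3 - <<'E'
from h import *
s=read_state();print(s["tool_pos"],yaw())
p=np.load("dock.npy");go([*dock([0,-.12,0])[0][:2],.25],p[2]+np.pi/2)
E
```

```text
[ 0.15555731 -0.52737474  0.25281119] -1.2839843619115032
shift mm [-145.3 -422.2    3. ] rotvec [0.    0.001 0.4  ]
```

play_rows:
  steps:
    - {"jaw": 0, "tx": -0.016, "ty": -0.046, "tz": 0, "ax": 0, "ay": 0, "az": 0}
    - {"jaw": 0, "tx": -0.032, "ty": -0.092, "tz": 0, "ax": 0, "ay": 0, "az": 0}
    - {"jaw": 0, "tx": -0.048, "ty": -0.138, "tz": 0, "ax": 0, "ay": 0, "az": 0}
    - {"jaw": 0, "tx": -0.064, "ty": -0.184, "tz": 0, "ax": 0, "ay": 0, "az": 0}
    - {"jaw": 0, "tx": -0.08, "ty": -0.23, "tz": 0, "ax": 0, "ay": 0, "az": 0}

```text
time_s: 0.6
tool_pos: [0.3548, -0.3841, 0.2527]
tool_rot: [0.801, -0.599, -0.001, -0.0]
force: [0.4, 0.4, -0.5]
opening: 0.0854
```

play_rows:
  steps:
    - {"jaw": 0, "tx": -0.016, "ty": -0.046, "tz": 0, "ax": 0, "ay": 0, "az": 0.1}
    - {"jaw": 0, "tx": -0.032, "ty": -0.092, "tz": 0, "ax": 0, "ay": 0, "az": 0.2}
    - {"jaw": 0, "tx": -0.048, "ty": -0.138, "tz": 0, "ax": 0, "ay": 0, "az": 0.3}
    - {"jaw": 0, "tx": -0.064, "ty": -0.184, "tz": 0, "ax": 0, "ay": 0, "az": 0.4}
    - {"jaw": 0, "tx": -0.065, "ty": -0.19, "tz": 0, "ax": 0, "ay": 0, "az": 0.4}

```text
time_s: 1.1
tool_pos: [0.5216, -0.2647, 0.2521]
tool_rot: [-0.666, 0.746, 0.001, 0.0]
force: [-0.5, 0.3, -0.8]
opening: 0.0855
```

```bash
python3 - <<'E'
from h import *
s=read_state();print(s["time_s"],s["tool_pos"],yaw(),s["joints"].round(2))
c=wrist();pickle.dump(c,open("w1.pkl","wb"));cv2.imwrite("pics/w1.png",c["image"])
print(proj(c,dock([[0,-.186,.034],[0,-.084,.044],[0,-.028,.044],[-.064,0,.05],[.07,-.235,.026],[-.055,-.235,.026]])).round(0))
E
```

```text
1.1 [ 0.52156559 -0.26465135  0.25210662] -1.6840393759208176 [-0.53  0.38  1.42  0.    1.35  1.15]
[[401. 210.]
 [279. 212.]
 [210. 212.]
 [181. 288.]
 [464. 124.]
 [450. 268.]]
```

View pics/w1.png

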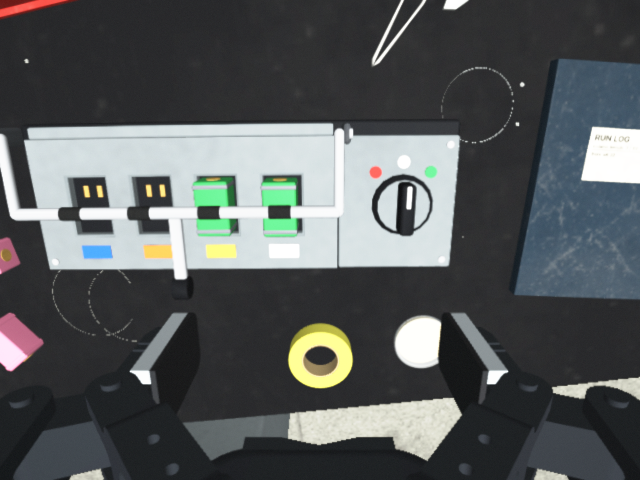

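```bash
python3 - <<'E'
from h import *
c=pickle.load(open("w1.pkl","rb"))
A=[((90,205.5),.026,(0,.084)),((153.5,205),.026,(0,.028)),((402,205),.032,(0,-.186)),((450,266),.026,(-.055,-.235)),((50,269.5),.026,(-.055,.14)),((281,208),.044,(0,-.084)),((213.5,208.5),.044,(0,-.028)),((459,122),.026,(.07,-.235))]
W=np.vstack([ray(c,a[0],a[1]) for a in A])[:,:2];D=np.array([a[2] for a in A])
p,r=fit2d(D,W);print(p.round(4),(r*1e3).round(1));np.save("dock.npy",p)
m=ray(c,[(98,252),(157,252),(221,251),(284,251)],.026);print("marks",m.round(4))
b,t=ray(c,[(405.5,234),(406.5,184)],.0545);v=b-t;print("bar ends",b,t,np.linalg.norm(v),np.arctan2(*(t-b)[[1,0]]),(b+t)/2)
print("dial",dock([0,-.186,.05]),"red/white/green dots ",(ray(c,[(375.5,172),(404,161),(430.5,172)],.026)-dock([0,-.186,0])).round(4))
print("handle",ray(c,(182,288),.0515),dock([-.064,0,.0515]))
go([*dock([0,-.186,0])[0][:2],.10],p[2]+np.pi/2)
E
```

```text
[ 0.534  -0.1518 -0.1027] [1.8 1.5 1.5 3.8 9.3 1.4 1.8 6.5]
marks [[ 0.5021 -0.0647  0.026 ]
 [ 0.4962 -0.1178  0.026 ]
 [ 0.4907 -0.1749  0.026 ]
 [ 0.4844 -0.2304  0.026 ]]
bar ends [ 0.49669665 -0.33282436  0.0545    ] [ 0.53686471 -0.3357107   0.0545    ] 0.040271629137387986 -0.07173323746510618 [ 0.51678068 -0.33426753  0.0545    ]
dial [[ 0.51495684 -0.33678111  0.05      ]] red/white/green dots  [[ 0.0297  0.0208  0.026 ]
 [ 0.0362 -0.0034  0.026 ]
 [ 0.0247 -0.0251  0.026 ]]
handle [[ 0.46952129 -0.14323501  0.0515    ]] [[ 0.47035475 -0.14520174  0.0515    ]]
shift mm [ 71.4  -2.4 151.9] rotvec [ 0.001  0.002 -0.008]
```

```bash
python3 - <<'E'
from h import *
c=pickle.load(open("w1.pkl","rb"))
A=[((90,205.5),.026,(0,.084)),((153.5,205),.026,(0,.028)),((402,205),.034,(0,-.186)),((281,208),.044,(0,-.084)),((213.5,208.5),.044,(0,-.028)),((406,209),.0545,(0,-.186)),((182,288),.0515,(-.064,0))]
W=np.vstack([ray(c,a[0],a[1]) for a in A])[:,:2];D=np.array([a[2] for a in A])
p,r=fit2d(D,W);print(p.round(4),(r*1e3).round(1));np.save("dock.npy",p)
print(dock([0,-.186,.05]))
go([*dock([0,-.186,0])[0][:2],.06],p[2]+np.pi/2)
E
```

```text
[ 0.5352 -0.1512 -0.1027] [1.5 1.1 1.2 0.6 1.5 2.2 2.5]
[[ 0.51613232 -0.33621991  0.05      ]]
shift mm [ 70.8  -3.6 191.9] rotvec [ 0.001  0.002 -0.007]
```

play_rows:
  steps:
    - {"jaw": 130, "tx": 0.036, "ty": -0.002, "tz": 0.03, "ax": 0, "ay": 0, "az": 0}
    - {"jaw": 130, "tx": 0.071, "ty": -0.0035, "tz": 0.06, "ax": 0, "ay": 0, "az": 0}
    - {"jaw": 130, "tx": 0.071, "ty": -0.0035, "tz": 0.1, "ax": 0, "ay": 0, "az": 0}
    - {"jaw": 130, "tx": 0.071, "ty": -0.0035, "tz": 0.14, "ax": 0, "ay": 0, "az": 0}
    - {"jaw": 130, "tx": 0.071, "ty": -0.0035, "tz": 0.14, "ax": 0, "ay": 0, "az": 0}

```text
time_s: 1.65
tool_pos: [0.513, -0.336, 0.1066]
tool_rot: [-0.667, 0.745, 0.006, -0.001]
force: [-0.1, 0.2, 0.0]
opening: 0.0416
```

```bash
python3 - <<'E'
from h import *
s=read_state();print(s["time_s"],s["tool_pos"],s["opening"]);p=np.load("dock.npy")
c=wrist();cv2.imwrite("pics/w2.png",c["image"])
go([*dock([0,-.186,0])[0][:2],.06],p[2]+np.pi/2)
E
```

```text
1.65 [ 0.51302965 -0.33602774  0.10656909] 0.041641196754553446
shift mm [-0.4 -1.8 50.4] rotvec [ 0.005  0.004 -0.008]
```

View pics/w2.png

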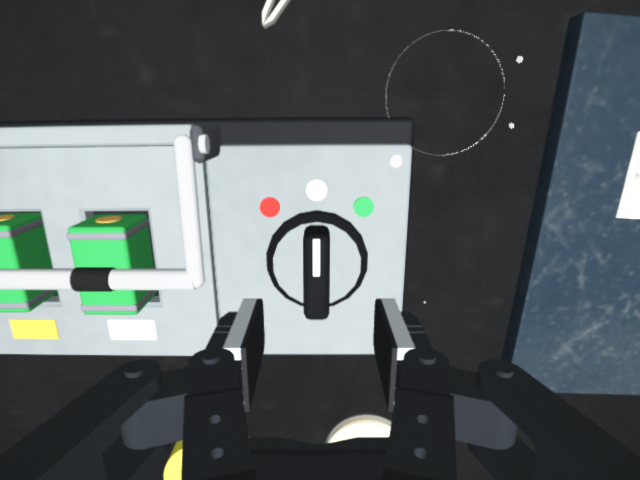

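The dial bar at (316,270) is centred between the fingers, pointing to white. I'll descend, grip it and turn it to red.

play_rows:
  steps:
    - {"jaw": 130, "tx": 0, "ty": -0.002, "tz": 0.025, "ax": 0, "ay": 0, "az": 0}
    - {"jaw": 130, "tx": 0, "ty": -0.002, "tz": 0.0465, "ax": 0, "ay": 0, "az": 0}
    - {"jaw": 230, "tx": 0, "ty": -0.002, "tz": 0.0465, "ax": 0, "ay": 0, "az": 0}
    - {"jaw": 255, "tx": 0, "ty": -0.002, "tz": 0.0465, "ax": 0, "ay": 0, "az": 0}
    - {"jaw": 255, "tx": 0, "ty": -0.002, "tz": 0.0465, "ax": 0, "ay": 0, "az": 0}

```text
time_s: 2.2
tool_pos: [0.517, -0.3355, 0.0665]
tool_rot: [-0.667, 0.745, 0.004, 0.001]
force: [-1.2, 14.5, 4.7]
opening: 0.0099
```

play_rows:
  steps:
    - {"jaw": 255, "tx": 0, "ty": 0, "tz": 0, "ax": 0, "ay": 0, "az": -0.14}
    - {"jaw": 255, "tx": 0, "ty": 0, "tz": 0, "ax": 0, "ay": 0, "az": -0.28}
    - {"jaw": 255, "tx": 0, "ty": 0, "tz": 0, "ax": 0, "ay": 0, "az": -0.42}
    - {"jaw": 255, "tx": 0, "ty": 0, "tz": 0, "ax": 0, "ay": 0, "az": -0.56}
    - {"jaw": 255, "tx": 0, "ty": 0, "tz": 0, "ax": 0, "ay": 0, "az": -0.7}

```text
time_s: 2.7
tool_pos: [0.5168, -0.3347, 0.0669]
tool_rot: [0.884, -0.468, -0.004, -0.002]
force: [0.8, 3.8, -16.1]
opening: 0.0103
```

play_rows:
  steps:
    - {"jaw": 255, "tx": 0, "ty": 0, "tz": 0, "ax": 0, "ay": 0, "az": -0.06}
    - {"jaw": 255, "tx": 0, "ty": 0, "tz": 0, "ax": 0, "ay": 0, "az": -0.06}
    - {"jaw": 150, "tx": 0, "ty": 0, "tz": 0, "ax": 0, "ay": 0, "az": -0.06}
    - {"jaw": 130, "tx": 0, "ty": 0, "tz": 0, "ax": 0, "ay": 0, "az": -0.06}
    - {"jaw": 130, "tx": 0, "ty": 0, "tz": 0, "ax": 0, "ay": 0, "az": -0.06}

```text
time_s: 3.2
tool_pos: [0.5174, -0.3352, 0.0688]
tool_rot: [0.897, -0.441, -0.003, -0.002]
force: [0.1, -0.7, 0.5]
opening: 0.0416
```

play_rows:
  steps:
    - {"jaw": 130, "tx": 0, "ty": 0, "tz": -0.03, "ax": 0, "ay": 0, "az": 0.1}
    - {"jaw": 130, "tx": 0, "ty": 0, "tz": -0.06, "ax": 0, "ay": 0, "az": 0.2}
    - {"jaw": 130, "tx": 0, "ty": 0, "tz": -0.09, "ax": 0, "ay": 0, "az": 0.35}
    - {"jaw": 130, "tx": 0, "ty": 0, "tz": -0.09, "ax": 0, "ay": 0, "az": 0.5}
    - {"jaw": 130, "tx": 0, "ty": 0, "tz": -0.09, "ax": 0, "ay": 0, "az": 0.65}

```text
time_s: 3.7
tool_pos: [0.5181, -0.3362, 0.1612]
tool_rot: [0.707, -0.707, -0.002, -0.002]
force: [-0.6, 0.5, -0.5]
opening: 0.042
```

```bash
python3 - <<'E'
from h import *
s=read_state();print(s["time_s"],s["tool_pos"],yaw(),s["joints"].round(2));p=np.load("dock.npy")
c=wrist();cv2.imwrite("pics/w3.png",c["image"])
go([*dock([-.064,0,0])[0][:2],.1],p[2]+np.pi/2)
print(proj(c,dock([-.064,0,.0515])))
E
```

```text
3.7 [ 0.51808985 -0.33616228  0.16115408] -1.5705408999822514 [-0.64  0.53  1.41  0.    1.2   0.93]
shift mm [-190.6   48.1   61.5] rotvec [0.001 0.005 0.093]
[[ 14.59826634 316.65491762]]
```

View pics/w3.png

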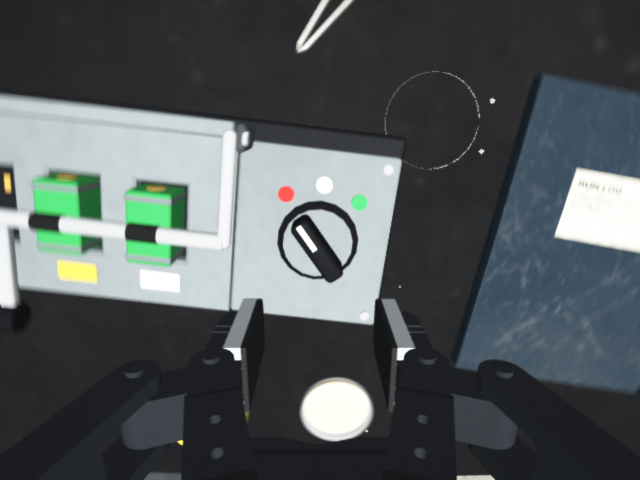

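Dial is on red (pointer end (300,230), towards the red dot). Next I go to the handle.

play_rows:
  steps:
    - {"jaw": 130, "tx": -0.045, "ty": 0.012, "tz": 0, "ax": 0, "ay": 0, "az": 0.03}
    - {"jaw": 130, "tx": -0.09, "ty": 0.024, "tz": 0, "ax": 0, "ay": 0, "az": 0.06}
    - {"jaw": 130, "tx": -0.135, "ty": 0.036, "tz": 0, "ax": 0, "ay": 0, "az": 0.093}
    - {"jaw": 130, "tx": -0.18, "ty": 0.048, "tz": 0.01, "ax": 0, "ay": 0.005, "az": 0.093}
    - {"jaw": 130, "tx": -0.1906, "ty": 0.0481, "tz": 0.03, "ax": 0, "ay": 0.005, "az": 0.093}

```text
time_s: 4.25
tool_pos: [0.4713, -0.1419, 0.1332]
tool_rot: [-0.672, 0.741, -0.001, 0.0]
force: [1.1, -1.5, 0.1]
opening: 0.0418
```

```bash
python3 - <<'E'
from h import *
s=read_state();print(s["time_s"],s["tool_pos"],yaw(),s["joints"].round(2));p=np.load("dock.npy")
c=wrist();cv2.imwrite("pics/w4.png",c["image"])
go([*dock([-.064,0,0])[0][:2],.0545],p[2]+np.pi/2)
print(proj(c,dock([-.064,0,.0515])))
E
```

```text
4.25 [ 0.47126989 -0.14185654  0.13317444] -1.6676302024071679 [-0.37  0.31  1.81 -0.    1.02  1.3 ]
shift mm [ 3.  -1.6 75. ] rotvec [0.003 0.001 0.006]
[[321.69870982 262.71366884]]
```

View pics/w4.png

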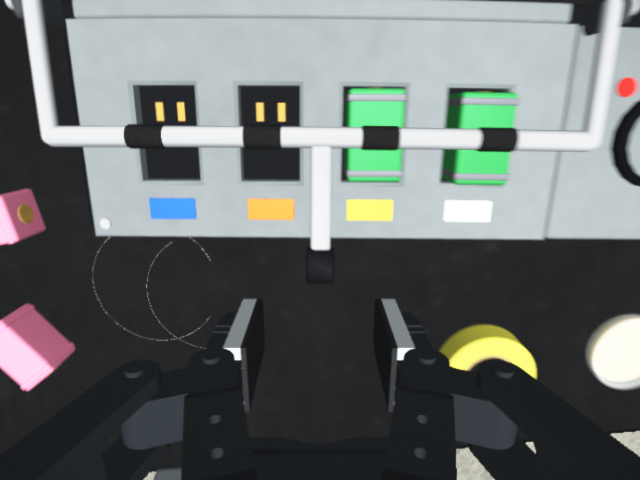

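The handle is at (320,264), within 2 px of prediction. I'll grip it and swing.

play_rows:
  steps:
    - {"jaw": 130, "tx": 0.002, "ty": -0.001, "tz": 0.04, "ax": 0, "ay": 0, "az": 0}
    - {"jaw": 130, "tx": 0.002, "ty": -0.001, "tz": 0.076, "ax": 0, "ay": 0, "az": 0}
    - {"jaw": 200, "tx": 0.002, "ty": -0.001, "tz": 0.076, "ax": 0, "ay": 0, "az": 0}
    - {"jaw": 255, "tx": 0.002, "ty": -0.001, "tz": 0.076, "ax": 0, "ay": 0, "az": 0}
    - {"jaw": 255, "tx": 0.002, "ty": -0.001, "tz": 0.076, "ax": 0, "ay": 0, "az": 0}

```text
time_s: 4.8
tool_pos: [0.4714, -0.1432, 0.0552]
tool_rot: [-0.672, 0.74, 0.002, -0.0]
force: [-1.9, 10.9, -3.2]
opening: 0.0131
```

play_rows:
  steps:
    - {"jaw": 255, "tx": 0, "ty": -0.004, "tz": -0.031, "ax": 0, "ay": 0, "az": 0}
    - {"jaw": 255, "tx": 0, "ty": -0.015, "tz": -0.059, "ax": 0, "ay": 0, "az": 0}
    - {"jaw": 255, "tx": 0, "ty": -0.033, "tz": -0.0845, "ax": 0, "ay": 0, "az": 0}
    - {"jaw": 255, "tx": 0, "ty": -0.057, "tz": -0.104, "ax": 0, "ay": 0, "az": 0}
    - {"jaw": 255, "tx": 0, "ty": -0.085, "tz": -0.1175, "ax": 0, "ay": 0, "az": 0}

```text
time_s: 5.3
tool_pos: [0.5567, -0.152, 0.1763]
tool_rot: [-0.672, 0.74, 0.001, 0.0]
force: [1.1, -4.5, -21.9]
opening: 0.0127
```

```bash
python3 - <<'E'
from h import *
s=read_state();p=np.load("dock.npy");th=p[2]
d=s["tool_pos"][:2]-p[:2];c,n=np.cos(th),np.sin(th)
print(s["time_s"],s["opening"],s["force"].round(1),"dock",c*d[0]+n*d[1],-n*d[0]+c*d[1],s["tool_pos"][2])
E
```

```text
5.3 0.012652644971416487 [  1.1  -4.5 -21.9] dock 0.021500446302361552 0.0014037644262602847 0.1762818408084977
```

play_rows:
  steps:
    - {"jaw": 255, "tx": 0, "ty": -0.024, "tz": -0.003, "ax": 0, "ay": 0, "az": 0}
    - {"jaw": 255, "tx": 0, "ty": -0.049, "tz": -0.003, "ax": 0, "ay": 0, "az": 0}
    - {"jaw": 255, "tx": 0, "ty": -0.073, "tz": 0.0015, "ax": 0, "ay": 0, "az": 0}
    - {"jaw": 255, "tx": 0, "ty": -0.09, "tz": 0.008, "ax": 0, "ay": 0, "az": 0}
    - {"jaw": 255, "tx": 0, "ty": -0.097, "tz": 0.011, "ax": 0, "ay": 0, "az": 0}

```text
time_s: 5.8
tool_pos: [0.6547, -0.1624, 0.1689]
tool_rot: [-0.673, 0.74, -0.001, 0.001]
force: [-2.1, -1.9, 5.0]
opening: 0.0125
```

```bash
python3 - <<'E'
from h import *
s=read_state();p=np.load("dock.npy");th=p[2]
d=s["tool_pos"][:2]-p[:2];c,n=np.cos(th),np.sin(th)
x=c*d[0]+n*d[1];z=s["tool_pos"][2]-.003
print(s["time_s"],s["opening"],s["force"].round(1),"dock",x,-n*d[0]+c*d[1],z,"q",np.arctan2(z-.0515,.06-x),np.hypot(z-.0515,.06-x))
E
```

```text
5.8 0.012490730800772227 [-2.1 -1.9  5. ] dock 0.12003553271221849 0.0011532384834414943 0.16592154994966837 q 2.0539981525331816 0.12921515499709899
```

play_rows:
  steps:
    - {"jaw": 255, "tx": 0, "ty": -0.004, "tz": 0.002, "ax": 0, "ay": 0, "az": 0}
    - {"jaw": 255, "tx": 0, "ty": -0.008, "tz": 0.004, "ax": 0, "ay": 0, "az": 0}
    - {"jaw": 255, "tx": 0, "ty": -0.008, "tz": 0.004, "ax": 0, "ay": 0, "az": 0}

```text
time_s: 6.1
tool_pos: [0.6608, -0.1631, 0.1666]
tool_rot: [-0.673, 0.74, 0.001, -0.001]
force: [-21.1, 4.8, -0.3]
opening: 0.0123
```

play_rows:
  steps:
    - {"jaw": 200, "tx": 0, "ty": 0.003, "tz": 0, "ax": 0, "ay": 0, "az": 0}
    - {"jaw": 130, "tx": 0, "ty": 0.003, "tz": 0, "ax": 0, "ay": 0, "az": 0}
    - {"jaw": 130, "tx": 0, "ty": 0.003, "tz": 0, "ax": 0, "ay": 0, "az": 0}
    - {"jaw": 130, "tx": 0, "ty": 0.003, "tz": -0.025, "ax": 0, "ay": 0, "az": 0}
    - {"jaw": 130, "tx": 0, "ty": 0.003, "tz": -0.05, "ax": 0, "ay": 0, "az": 0}

```text
time_s: 6.6
tool_pos: [0.6579, -0.1629, 0.2177]
tool_rot: [-0.673, 0.74, 0.001, -0.001]
force: [-0.0, 0.0, 0.3]
opening: 0.042
```

play_rows:
  steps:
    - {"jaw": 130, "tx": 0.005, "ty": 0.04, "tz": 0.01, "ax": 0, "ay": 0, "az": 0}
    - {"jaw": 130, "tx": 0.015, "ty": 0.08, "tz": 0.01, "ax": 0, "ay": 0, "az": 0}
    - {"jaw": 130, "tx": 0.025, "ty": 0.12, "tz": 0.01, "ax": 0, "ay": 0, "az": 0}
    - {"jaw": 130, "tx": 0.03, "ty": 0.13, "tz": 0.03, "ax": 0, "ay": 0, "az": 0}
    - {"jaw": 130, "tx": 0.03, "ty": 0.13, "tz": 0.03, "ax": 0, "ay": 0, "az": 0}

```text
time_s: 7.1
tool_pos: [0.5242, -0.1808, 0.1876]
tool_rot: [-0.673, 0.74, 0.002, -0.001]
force: [-0.3, -0.5, -1.5]
opening: 0.0421
```

```bash
python3 - <<'E'
from h import *
s=read_state();p=np.load("dock.npy")
c=wrist();pickle.dump(c,open("w5.pkl","wb"));cv2.imwrite("pics/w5.png",c["image"])
t=capture("top");pickle.dump(t,open("top1.pkl","wb"))
for k in blobs(c,"green",200)[:2]:
    r=cv2.minAreaRect(k);print(r,ray(c,r[0],.044).round(4))
print(s["time_s"],s["tool_pos"],dock([[0,-.028,0],[0,-.084,0]]).round(4))
go([*dock([0,-.028,0])[0][:2],.05],p[2]+np.pi/2)
E
```

```text
((392.9737548828125, 218.99862670898438), (46.619686126708984, 53.71512222290039), 3.012787342071533) [[ 0.5274 -0.2314  0.044 ]]
((312.0, 219.0), (48.0, 42.0), 90.0) [[ 0.5324 -0.1783  0.044 ]]
7.1 [ 0.52417378 -0.18084823  0.18756022] [[ 0.5323 -0.1791  0.    ]
 [ 0.5266 -0.2348  0.    ]]
shift mm [ -2.1  -6.2 139.1] rotvec [0.002 0.    0.008]
```

View pics/w5.png

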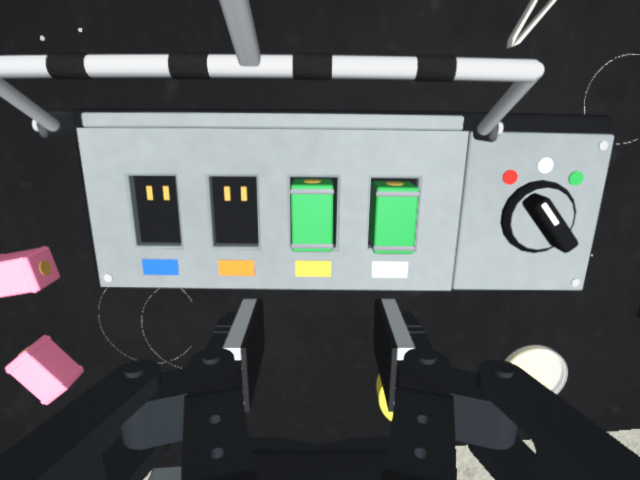

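The bail is open, with the greens at (312,215) and (394,217) and the empty bays at (156,210) and (235,210). I'll pick the first green.

play_rows:
  steps:
    - {"jaw": 130, "tx": -0.002, "ty": -0.006, "tz": 0.05, "ax": 0, "ay": 0, "az": 0.008}
    - {"jaw": 130, "tx": -0.002, "ty": -0.006, "tz": 0.1, "ax": 0, "ay": 0, "az": 0.008}
    - {"jaw": 130, "tx": -0.002, "ty": -0.006, "tz": 0.138, "ax": 0, "ay": 0, "az": 0.008}
    - {"jaw": 130, "tx": -0.002, "ty": -0.006, "tz": 0.138, "ax": 0, "ay": 0, "az": 0.008}
    - {"jaw": 200, "tx": -0.002, "ty": -0.006, "tz": 0.138, "ax": 0, "ay": 0, "az": 0.008}

```text
time_s: 7.7
tool_pos: [0.5335, -0.179, 0.0512]
tool_rot: [-0.67, 0.742, 0.001, -0.001]
force: [-0.3, -0.1, -0.7]
opening: 0.0287
```

play_rows:
  steps:
    - {"jaw": 255, "tx": 0, "ty": 0, "tz": 0, "ax": 0, "ay": 0, "az": 0}
    - {"jaw": 255, "tx": 0, "ty": 0, "tz": 0, "ax": 0, "ay": 0, "az": 0}
    - {"jaw": 255, "tx": 0, "ty": 0, "tz": 0, "ax": 0, "ay": 0, "az": 0}
    - {"jaw": 255, "tx": 0, "ty": 0, "tz": -0.035, "ax": 0, "ay": 0, "az": 0}
    - {"jaw": 255, "tx": 0, "ty": 0, "tz": -0.08, "ax": 0, "ay": 0, "az": 0}

```text
time_s: 8.2
tool_pos: [0.5327, -0.1786, 0.1307]
tool_rot: [-0.67, 0.742, 0.003, -0.001]
force: [1.2, 0.5, 0.6]
opening: 0.0265
```

```bash
python3 - <<'E'
from h import *
s=read_state();p=np.load("dock.npy")
print(s["time_s"],s["opening"],s["tool_pos"],yaw())
c=pickle.load(open("top1.pkl","rb"))
k=blobs(c,"white",1500,(140,140,260,230))
print([cv2.contourArea(q) for q in k]);r=cv2.minAreaRect(k[0]);b=ray(c,cv2.boxPoints(r),.025);print(b.round(4),b.mean(0))
go([.65,.185,.13])
w=pickle.load(open("w5.pkl","rb"))
print(ray(w,[(155.5,210.5),(235,210.5)],.026).round(4),dock([[0,.084,0],[0,.028,0]]).round(4))
print("bay ang",np.arctan2(*(ray(w,[(155.5,210.5),(235,210.5)],.026)@[[1,0],[0,1],[0,0]])[::1].__sub__(0)[0:1].T) if 0 else "")
E
```

```text
8.2 0.026532891279261388 [ 0.53270888 -0.17864702  0.13073676] -1.6724083175756237
[3895.5]
[[0.5986 0.3163 0.025 ]
 [0.7252 0.315  0.025 ]
 [0.7088 0.1363 0.025 ]
 [0.5843 0.1416 0.025 ]] [0.65423451 0.22731208 0.025     ]
shift mm [-373.7  -79.8    0.8] rotvec [0.006 0.001 0.   ]
[[ 0.5446 -0.0689  0.026 ]
 [ 0.5392 -0.1246  0.026 ]] [[ 0.5438 -0.0676  0.    ]
 [ 0.5381 -0.1233  0.    ]]
bay ang
```

play_rows:
  steps:
    - {"jaw": 255, "tx": -0.045, "ty": 0, "tz": 0, "ax": 0, "ay": 0, "az": 0}
    - {"jaw": 255, "tx": -0.09, "ty": 0, "tz": 0, "ax": 0, "ay": 0, "az": 0}
    - {"jaw": 255, "tx": -0.135, "ty": 0, "tz": 0, "ax": 0, "ay": 0, "az": 0}
    - {"jaw": 255, "tx": -0.18, "ty": 0, "tz": 0, "ax": 0, "ay": 0, "az": 0}
    - {"jaw": 255, "tx": -0.225, "ty": -0.01, "tz": 0, "ax": 0, "ay": 0, "az": 0}

```text
time_s: 8.7
tool_pos: [0.5651, 0.046, 0.1315]
tool_rot: [-0.67, 0.742, 0.003, -0.001]
force: [0.8, -0.4, 0.6]
opening: 0.0266
```

play_rows:
  steps:
    - {"jaw": 255, "tx": -0.04, "ty": -0.02, "tz": 0, "ax": 0, "ay": 0, "az": 0}
    - {"jaw": 255, "tx": -0.08, "ty": -0.04, "tz": 0, "ax": 0, "ay": 0, "az": 0}
    - {"jaw": 255, "tx": -0.12, "ty": -0.06, "tz": 0, "ax": 0, "ay": 0, "az": 0}
    - {"jaw": 255, "tx": -0.147, "ty": -0.07, "tz": 0.02, "ax": 0, "ay": 0, "az": 0}
    - {"jaw": 255, "tx": -0.147, "ty": -0.07, "tz": 0.03, "ax": 0, "ay": 0, "az": 0}

```text
time_s: 9.2
tool_pos: [0.6496, 0.1885, 0.0996]
tool_rot: [-0.671, 0.741, 0.003, -0.002]
force: [0.1, -0.0, -1.7]
opening: 0.0261
```

```bash
python3 - <<'E'
from h import *
s=read_state()
print(s["time_s"],s["opening"],s["tool_pos"],yaw())
go([.65,.185,.047])
E
```

```text
9.2 0.026145771794414872 [0.64958784 0.18848794 0.09957254] -1.6693405731853626
shift mm [ 3.5 -1.1 52.6] rotvec [0.007 0.001 0.   ]
```

play_rows:
  steps:
    - {"jaw": 255, "tx": 0, "ty": 0, "tz": 0.03, "ax": 0, "ay": 0, "az": 0}
    - {"jaw": 255, "tx": 0, "ty": 0, "tz": 0.051, "ax": 0, "ay": 0, "az": 0}
    - {"jaw": 255, "tx": 0, "ty": 0, "tz": 0.051, "ax": 0, "ay": 0, "az": 0}
    - {"jaw": 150, "tx": 0, "ty": 0, "tz": 0.051, "ax": 0, "ay": 0, "az": 0}
    - {"jaw": 140, "tx": 0, "ty": 0, "tz": 0.051, "ax": 0, "ay": 0, "az": 0}

```text
time_s: 9.7
tool_pos: [0.6501, 0.1884, 0.0505]
tool_rot: [-0.671, 0.741, 0.002, -0.001]
force: [0.9, 0.2, 0.3]
opening: 0.0386
```

play_rows:
  steps:
    - {"jaw": 140, "tx": 0, "ty": 0, "tz": -0.04, "ax": 0, "ay": 0, "az": 0}
    - {"jaw": 130, "tx": 0, "ty": 0, "tz": -0.09, "ax": 0, "ay": 0, "az": 0}
    - {"jaw": 130, "tx": 0.045, "ty": 0.015, "tz": -0.09, "ax": 0, "ay": 0, "az": 0}
    - {"jaw": 130, "tx": 0.09, "ty": 0.04, "tz": -0.09, "ax": 0, "ay": 0, "az": 0}
    - {"jaw": 130, "tx": 0.135, "ty": 0.065, "tz": -0.09, "ax": 0, "ay": 0, "az": 0}

```text
time_s: 10.2
tool_pos: [0.5732, 0.0614, 0.1422]
tool_rot: [-0.671, 0.741, 0.001, 0.001]
force: [0.8, 0.7, -0.3]
opening: 0.042
```

play_rows:
  steps:
    - {"jaw": 130, "tx": 0.05, "ty": 0.003, "tz": 0, "ax": 0, "ay": 0, "az": 0}
    - {"jaw": 130, "tx": 0.1, "ty": 0.006, "tz": 0, "ax": 0, "ay": 0, "az": 0}
    - {"jaw": 130, "tx": 0.15, "ty": 0.01, "tz": 0, "ax": 0, "ay": 0, "az": 0}
    - {"jaw": 130, "tx": 0.2, "ty": 0.01, "tz": 0, "ax": 0, "ay": 0, "az": 0}
    - {"jaw": 130, "tx": 0.25, "ty": 0.01, "tz": 0, "ax": 0, "ay": 0, "az": 0}

```text
time_s: 10.7
tool_pos: [0.5386, -0.1869, 0.1435]
tool_rot: [-0.671, 0.741, 0.0, 0.001]
force: [0.6, 0.2, -0.2]
opening: 0.0419
```

```bash
python3 - <<'E'
from h import *
s=read_state();p=np.load("dock.npy")
print(s["time_s"],s["opening"],s["tool_pos"],yaw())
c=wrist()
for k in blobs(c,"green",200)[:3]:
    r=cv2.minAreaRect(k);print(r,ray(c,r[0],.044).round(4))
go([*dock([0,-.084,0])[0][:2],.05],p[2]+np.pi/2)
E
```

```text
10.7 0.041912057426301844 [ 0.53864389 -0.18687815  0.14354659] -1.6695150334797975
((403.53314208984375, 266.5726318359375), (49.432762145996094, 55.785858154296875), 2.045408248901367) [[ 0.5256 -0.235   0.044 ]]
((406.0, 224.5), (14.999998092651367, 47.99999237060547), 90.0) [[ 0.5502 -0.2373  0.044 ]]
shift mm [42.4  7.  93.5] rotvec [-0.002  0.    -0.   ]
```

play_rows:
  steps:
    - {"jaw": 130, "tx": 0.042, "ty": 0.007, "tz": 0.01, "ax": 0, "ay": 0, "az": 0}
    - {"jaw": 130, "tx": 0.0424, "ty": 0.007, "tz": 0.05, "ax": 0, "ay": 0, "az": 0}
    - {"jaw": 130, "tx": 0.0424, "ty": 0.007, "tz": 0.093, "ax": 0, "ay": 0, "az": 0}
    - {"jaw": 130, "tx": 0.0424, "ty": 0.007, "tz": 0.093, "ax": 0, "ay": 0, "az": 0}
    - {"jaw": 200, "tx": 0.0424, "ty": 0.007, "tz": 0.093, "ax": 0, "ay": 0, "az": 0}

```text
time_s: 11.25
tool_pos: [0.5269, -0.235, 0.0515]
tool_rot: [-0.67, 0.743, -0.001, 0.001]
force: [0.1, 0.4, 1.0]
opening: 0.0283
```

play_rows:
  steps:
    - {"jaw": 255, "tx": 0, "ty": 0, "tz": 0, "ax": 0, "ay": 0, "az": 0}
    - {"jaw": 255, "tx": 0, "ty": 0, "tz": 0, "ax": 0, "ay": 0, "az": 0}
    - {"jaw": 255, "tx": 0, "ty": 0, "tz": 0, "ax": 0, "ay": 0, "az": 0}
    - {"jaw": 255, "tx": 0, "ty": 0, "tz": -0.035, "ax": 0, "ay": 0, "az": 0}
    - {"jaw": 255, "tx": 0, "ty": 0, "tz": -0.08, "ax": 0, "ay": 0, "az": 0}

```text
time_s: 11.75
tool_pos: [0.5258, -0.2344, 0.131]
tool_rot: [-0.67, 0.743, 0.001, 0.0]
force: [1.4, -0.3, 1.1]
opening: 0.0263
```

play_rows:
  steps:
    - {"jaw": 255, "tx": -0.045, "ty": 0, "tz": 0, "ax": 0, "ay": 0, "az": 0}
    - {"jaw": 255, "tx": -0.09, "ty": 0, "tz": 0, "ax": 0, "ay": 0, "az": 0}
    - {"jaw": 255, "tx": -0.14, "ty": 0, "tz": 0, "ax": 0, "ay": 0, "az": 0}
    - {"jaw": 255, "tx": -0.19, "ty": 0, "tz": 0, "ax": 0, "ay": 0, "az": 0}
    - {"jaw": 255, "tx": -0.24, "ty": 0, "tz": 0, "ax": 0, "ay": 0, "az": 0}

```text
time_s: 12.25
tool_pos: [0.5503, 0.0064, 0.1317]
tool_rot: [-0.67, 0.743, 0.001, 0.0]
force: [0.6, -0.5, -0.3]
opening: 0.0266
```

play_rows:
  steps:
    - {"jaw": 255, "tx": -0.045, "ty": 0, "tz": 0, "ax": 0, "ay": 0, "az": 0}
    - {"jaw": 255, "tx": -0.09, "ty": 0, "tz": 0, "ax": 0, "ay": 0, "az": 0}
    - {"jaw": 255, "tx": -0.13, "ty": -0.02, "tz": 0, "ax": 0, "ay": 0, "az": 0}
    - {"jaw": 255, "tx": -0.17, "ty": -0.045, "tz": 0, "ax": 0, "ay": 0, "az": 0}
    - {"jaw": 255, "tx": -0.21, "ty": -0.065, "tz": 0, "ax": 0, "ay": 0, "az": 0}

```text
time_s: 12.75
tool_pos: [0.6374, 0.2104, 0.1325]
tool_rot: [-0.67, 0.742, 0.0, 0.001]
force: [0.0, -0.4, 0.2]
opening: 0.0258
```

```bash
python3 - <<'E'
from h import *
t=capture("top");pickle.dump(t,open("top2.pkl","wb"))
s=read_state()
print(s["time_s"],s["opening"],s["tool_pos"],yaw())
go([.658,.262,.047])
E
```

```text
12.8 0.025870027100575017 [0.63893128 0.21542035 0.13189253] -1.670739451183237
shift mm [-48.  -14.3  85. ] rotvec [-0.001  0.003 -0.   ]
```

play_rows:
  steps:
    - {"jaw": 255, "tx": -0.047, "ty": -0.014, "tz": 0, "ax": 0, "ay": 0, "az": 0}
    - {"jaw": 255, "tx": -0.048, "ty": -0.014, "tz": 0.04, "ax": 0, "ay": 0, "az": 0}
    - {"jaw": 255, "tx": -0.048, "ty": -0.014, "tz": 0.083, "ax": 0, "ay": 0, "az": 0}
    - {"jaw": 255, "tx": -0.048, "ty": -0.014, "tz": 0.083, "ax": 0, "ay": 0, "az": 0}
    - {"jaw": 150, "tx": -0.048, "ty": -0.014, "tz": 0.083, "ax": 0, "ay": 0, "az": 0}

```text
time_s: 13.3
tool_pos: [0.6578, 0.2619, 0.05]
tool_rot: [-0.671, 0.742, 0.001, 0.001]
force: [0.3, 0.1, 0.7]
opening: 0.0352
```

play_rows:
  steps:
    - {"jaw": 140, "tx": 0, "ty": 0, "tz": 0, "ax": 0, "ay": 0, "az": 0}
    - {"jaw": 140, "tx": 0, "ty": 0, "tz": -0.04, "ax": 0, "ay": 0, "az": 0}
    - {"jaw": 120, "tx": 0, "ty": 0, "tz": -0.09, "ax": 0, "ay": 0, "az": 0}
    - {"jaw": 120, "tx": 0.015, "ty": 0.045, "tz": -0.11, "ax": 0, "ay": 0, "az": 0}
    - {"jaw": 120, "tx": 0.03, "ty": 0.09, "tz": -0.13, "ax": 0, "ay": 0, "az": 0}

```text
time_s: 13.8
tool_pos: [0.5676, 0.2408, 0.1828]
tool_rot: [-0.671, 0.742, -0.0, 0.004]
force: [-0.8, -0.3, -0.2]
opening: 0.0449
```

play_rows:
  steps:
    - {"jaw": 120, "tx": 0.013, "ty": 0.045, "tz": 0, "ax": 0, "ay": 0, "az": 0}
    - {"jaw": 120, "tx": 0.026, "ty": 0.09, "tz": 0, "ax": 0, "ay": 0, "az": 0}
    - {"jaw": 120, "tx": 0.035, "ty": 0.125, "tz": -0.02, "ax": 0, "ay": 0, "az": 0}
    - {"jaw": 120, "tx": 0.035, "ty": 0.125, "tz": -0.02, "ax": 0, "ay": 0, "az": 0}
    - {"jaw": 120, "tx": 0.035, "ty": 0.125, "tz": -0.02, "ax": 0, "ay": 0, "az": 0}

```text
time_s: 14.3
tool_pos: [0.4401, 0.2186, 0.2046]
tool_rot: [-0.671, 0.742, -0.001, 0.006]
force: [0.5, -0.1, -0.4]
opening: 0.0454
```

```bash
python3 - <<'E'
from h import *
s=read_state()
print(s["time_s"],s["opening"],s["tool_pos"],yaw())
c=wrist();pickle.dump(c,open("w6.pkl","wb"));cv2.imwrite("pics/w6.png",c["image"])
E
```

```text
14.3 0.045403106997196824 [0.44013782 0.21863049 0.204609  ] -1.6716529896499623
```

View pics/w6.png

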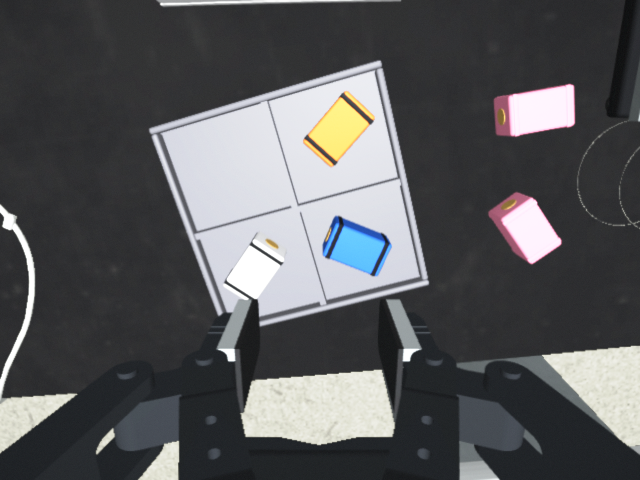

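The tray has orange at (339,130), blue at (357,246) and white at (255,266). A closer crop should show the top-face corners.

```bash
python3 - <<'E'
from h import *
c=pickle.load(open("w6.pkl","rb"))
im=c["image"]
print(cv2.cvtColor(im,cv2.COLOR_BGR2HSV)[[125,240,265],[340,350,255]])
a=cv2.resize(im[80:180,290:390],None,fx=4,fy=4,interpolation=cv2.INTER_CUBIC)
b=cv2.resize(im[205:305,215:400],None,fx=4,fy=4,interpolation=cv2.INTER_CUBIC)
o=np.zeros((600,800,3),np.uint8)
a=cv2.resize(im[85:172,295:380],None,fx=4,fy=4,interpolation=cv2.INTER_CUBIC)
b=cv2.resize(im[205:285,312:397],None,fx=4,fy=4,interpolation=cv2.INTER_CUBIC)
w=cv2.resize(im[225:307,215:295],None,fx=3,fy=3,interpolation=cv2.INTER_CUBIC)
o[:348,:340]=a;o[:320,400:740]=b;o[350:596,:240]=w
cv2.imwrite("pics/w6c.png",o)
E
```

```text
[[ 27 121 255]
 [101 154 255]
 [  0   0 255]]
```

View pics/w6c.png

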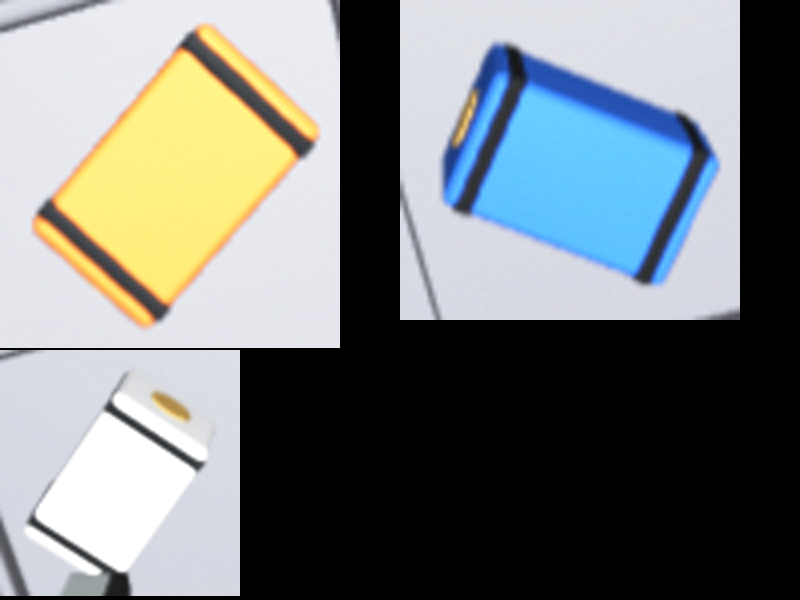

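```bash
python3 - <<'E'
from h import *
c=pickle.load(open("w6.pkl","rb"))
d={"orange":((339.1,129.1),(91.5,274.5),(261.5,78.5)),"blue":((357.5,250.3),(91,143.5),(272.5,215)),"white":((253.8,272.8),(77.5,551),(155.5,436))}
for n,(m,a,b) in d.items():
    v=np.subtract(b,a)/4*.5
    P=ray(c,[m,np.array(m)-v,np.array(m)+v],.033);w=P[2]-P[1]
    print(n,P[0].round(4),"axis",np.arctan2(w[1],w[0]).round(3),"jaw yaw",(np.arctan2(w[1],w[0])+np.pi/2).round(3), "axis deg to tool",)
    go([*P[0][:2],.1],np.arctan2(w[1],w[0])+np.pi/2)
t=pickle.load(open("top2.pkl","rb"))
print(read_state()["joints"].round(2))
E
```

```text
orange [0.5053 0.198  0.033 ] axis -0.823 jaw yaw 0.748 axis deg to tool
shift mm [ 14.6 -65.7 104. ] rotvec [-0.006  0.01   0.722]
blue [0.4171 0.192  0.033 ] axis -2.057 jaw yaw -0.487 axis deg to tool
shift mm [ 29.5  21.4 103.2] rotvec [-1.200e-02  1.000e-03 -1.185e+00]
white [0.407  0.2714 0.033 ] axis -0.699 jaw yaw 0.872 axis deg to tool
shift mm [-48.5  39.5 103.6] rotvec [-0.006  0.009  0.598]
[0.39 0.21 1.75 0.   1.17 2.06]
```

play_rows:
  steps:
    - {"jaw": 120, "tx": 0.01, "ty": 0.007, "tz": 0.02, "ax": 0, "ay": 0, "az": -0.145}
    - {"jaw": 120, "tx": 0.02, "ty": 0.014, "tz": 0.04, "ax": 0, "ay": 0, "az": -0.29}
    - {"jaw": 120, "tx": 0.0295, "ty": 0.0214, "tz": 0.06, "ax": 0, "ay": 0, "az": -0.435}
    - {"jaw": 120, "tx": 0.0295, "ty": 0.0214, "tz": 0.06, "ax": 0, "ay": 0, "az": -0.58}
    - {"jaw": 120, "tx": 0.0295, "ty": 0.0214, "tz": 0.06, "ax": 0, "ay": 0, "az": -0.725}

```text
time_s: 14.85
tool_pos: [0.4174, 0.1914, 0.1426]
tool_rot: [0.891, -0.454, 0.002, -0.004]
force: [1.2, 0.3, 0.7]
opening: 0.0451
```

play_rows:
  steps:
    - {"jaw": 120, "tx": 0, "ty": 0, "tz": 0, "ax": 0, "ay": 0, "az": -0.145}
    - {"jaw": 120, "tx": 0, "ty": 0, "tz": 0, "ax": 0, "ay": 0, "az": -0.29}
    - {"jaw": 120, "tx": 0, "ty": 0, "tz": 0, "ax": 0, "ay": 0, "az": -0.435}
    - {"jaw": 120, "tx": 0, "ty": 0, "tz": 0, "ax": 0, "ay": 0, "az": -0.46}
    - {"jaw": 120, "tx": 0, "ty": 0, "tz": 0, "ax": 0, "ay": 0, "az": -0.46}

```text
time_s: 15.35
tool_pos: [0.4179, 0.1914, 0.1424]
tool_rot: [0.971, -0.24, 0.003, -0.004]
force: [0.1, -0.7, -0.5]
opening: 0.0451
```

```bash
python3 - <<'E'
from h import *
s=read_state();print(s["time_s"],s["tool_pos"],yaw(),s["joints"].round(2))
c=wrist();pickle.dump(c,open("w7.pkl","wb"));cv2.imwrite("pics/w7.png",c["image"])
go([.4171,.192,.041],-.487)
E
```

```text
15.35 [0.41788151 0.19135528 0.14237677] -0.4851379533139185 [0.35 0.23 1.89 0.   1.01 0.83]
shift mm [ -1.3   0.6 101.4] rotvec [-0.008 -0.005  0.001]
```

View pics/w7.png

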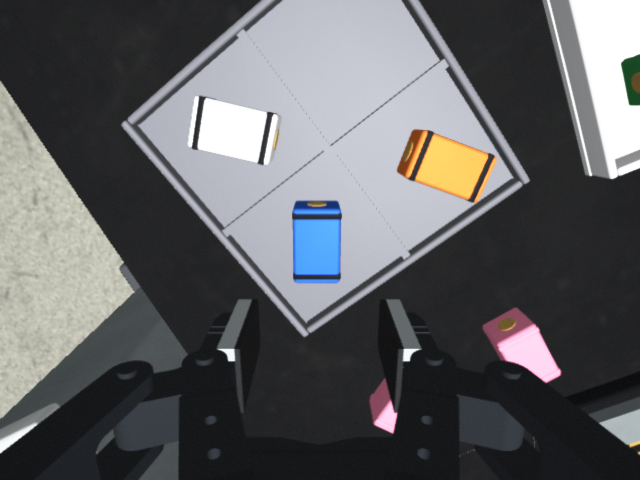

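```bash
python3 - <<'E'
from h import *
c=pickle.load(open("w7.pkl","rb"))
P=ray(c,[(317,246),(317,215),(317,278),(293,246),(341,246),(449,168),(233,131)],.033);print(P.round(4))
go([*P[0][:2],.041],-.487)
E
```

```text
[[0.4176 0.1932 0.033 ]
 [0.4262 0.2095 0.033 ]
 [0.4082 0.1755 0.033 ]
 [0.4052 0.1997 0.033 ]
 [0.43   0.1866 0.033 ]
 [0.5036 0.199  0.033 ]
 [0.4078 0.2719 0.033 ]]
shift mm [ -1.5  -0.6 101.4] rotvec [-0.008 -0.005  0.001]
```

play_rows:
  steps:
    - {"jaw": 120, "tx": -0.0015, "ty": -0.0005, "tz": 0.05, "ax": -0.008, "ay": -0.005, "az": 0}
    - {"jaw": 120, "tx": -0.0015, "ty": -0.0005, "tz": 0.1, "ax": -0.008, "ay": -0.005, "az": 0}
    - {"jaw": 120, "tx": -0.0015, "ty": -0.0005, "tz": 0.1014, "ax": -0.008, "ay": -0.005, "az": 0}
    - {"jaw": 120, "tx": -0.0015, "ty": -0.0005, "tz": 0.1014, "ax": -0.008, "ay": -0.005, "az": 0}
    - {"jaw": 200, "tx": -0.0015, "ty": -0.0005, "tz": 0.1014, "ax": -0.008, "ay": -0.005, "az": 0}

```text
time_s: 15.9
tool_pos: [0.4188, 0.1935, 0.0435]
tool_rot: [0.971, -0.241, 0.001, -0.001]
force: [0.5, -0.0, -1.0]
opening: 0.0319
```

play_rows:
  steps:
    - {"jaw": 255, "tx": 0, "ty": 0, "tz": 0, "ax": 0, "ay": 0, "az": 0}
    - {"jaw": 255, "tx": 0, "ty": 0, "tz": 0, "ax": 0, "ay": 0, "az": 0}
    - {"jaw": 255, "tx": 0, "ty": 0, "tz": 0, "ax": 0, "ay": 0, "az": 0}

```text
time_s: 16.2
tool_pos: [0.4192, 0.1937, 0.0445]
tool_rot: [0.971, -0.241, 0.002, -0.002]
force: [0.8, -0.5, -0.3]
opening: 0.0264
```

play_rows:
  steps:
    - {"jaw": 255, "tx": 0, "ty": 0, "tz": -0.04, "ax": 0, "ay": 0, "az": 0}
    - {"jaw": 255, "tx": 0, "ty": 0, "tz": -0.09, "ax": 0, "ay": 0, "az": 0.145}
    - {"jaw": 255, "tx": 0, "ty": 0, "tz": -0.09, "ax": 0, "ay": 0, "az": 0.29}
    - {"jaw": 255, "tx": 0, "ty": 0, "tz": -0.09, "ax": 0, "ay": 0, "az": 0.435}
    - {"jaw": 255, "tx": 0, "ty": 0, "tz": -0.09, "ax": 0, "ay": 0, "az": 0.58}

```text
time_s: 16.7
tool_pos: [0.4188, 0.1935, 0.1353]
tool_rot: [0.86, -0.511, 0.002, -0.003]
force: [0.2, 0.5, -1.3]
opening: 0.0258
```

play_rows:
  steps:
    - {"jaw": 255, "tx": 0, "ty": 0, "tz": 0, "ax": 0, "ay": 0, "az": 0.145}
    - {"jaw": 255, "tx": 0, "ty": 0, "tz": 0, "ax": 0, "ay": 0, "az": 0.29}
    - {"jaw": 255, "tx": 0, "ty": 0, "tz": 0, "ax": 0, "ay": 0, "az": 0.435}
    - {"jaw": 255, "tx": 0, "ty": 0, "tz": 0, "ax": 0, "ay": 0, "az": 0.59}
    - {"jaw": 255, "tx": 0, "ty": 0, "tz": 0, "ax": 0, "ay": 0, "az": 0.59}

```text
time_s: 17.2
tool_pos: [0.4188, 0.1935, 0.1356]
tool_rot: [-0.673, 0.74, -0.001, 0.003]
force: [-0.9, -0.1, -0.4]
opening: 0.0262
```

```bash
python3 - <<'E'
from h import *
s=read_state();print(s["time_s"],s["opening"],s["tool_pos"],yaw(),s["joints"].round(2))
p=np.load("dock.npy");go([*dock([0,.084,0])[0][:2],.1],p[2]+np.pi/2)
print(dock([0,.084,0]))
E
```

```text
17.2 0.026170168735393656 [0.41883885 0.19350096 0.13560262] -1.6656701484264025 [0.35 0.24 1.89 0.   1.   2.02]
shift mm [ 248.3 -148.9   35.6] rotvec [-0.006  0.004  0.008]
[[ 0.54382449 -0.06764377  0.        ]]
```

play_rows:
  steps:
    - {"jaw": 255, "tx": 0.04, "ty": -0.024, "tz": 0, "ax": 0, "ay": 0, "az": 0}
    - {"jaw": 255, "tx": 0.08, "ty": -0.048, "tz": 0, "ax": 0, "ay": 0, "az": 0}
    - {"jaw": 255, "tx": 0.12, "ty": -0.072, "tz": 0, "ax": 0, "ay": 0, "az": 0}
    - {"jaw": 255, "tx": 0.16, "ty": -0.096, "tz": 0, "ax": 0, "ay": 0, "az": 0.004}
    - {"jaw": 255, "tx": 0.2, "ty": -0.12, "tz": 0, "ax": 0, "ay": 0.004, "az": 0.008}

```text
time_s: 17.7
tool_pos: [0.5199, -0.0189, 0.136]
tool_rot: [-0.672, 0.741, -0.003, 0.002]
force: [-0.2, 1.5, -0.1]
opening: 0.0259
```

play_rows:
  steps:
    - {"jaw": 255, "tx": 0.035, "ty": -0.02, "tz": 0, "ax": 0, "ay": 0, "az": 0}
    - {"jaw": 255, "tx": 0.045, "ty": -0.026, "tz": 0.01, "ax": 0, "ay": 0, "az": 0}
    - {"jaw": 255, "tx": 0.045, "ty": -0.026, "tz": 0.01, "ax": 0, "ay": 0, "az": 0}
    - {"jaw": 255, "tx": 0.045, "ty": -0.026, "tz": 0.01, "ax": 0, "ay": 0, "az": 0}

```text
time_s: 18.1
tool_pos: [0.5409, -0.0655, 0.1259]
tool_rot: [-0.672, 0.74, -0.002, 0.002]
force: [0.1, 0.4, 0.0]
opening: 0.0259
```

```bash
python3 - <<'E'
from h import *
s=read_state();print(s["time_s"],s["opening"],s["tool_pos"],yaw(),s["joints"].round(2))
c=wrist();pickle.dump(c,open("w8.pkl","wb"));cv2.imwrite("pics/w8.png",c["image"])
p=np.load("dock.npy");go([.5442,-.068,.1],p[2]+np.pi/2)
E
```

```text
18.1 0.025887135227707473 [ 0.54087726 -0.06551381  0.12586124] -1.6668091944612178 [-0.19  0.43  1.67  0.    1.04  1.48]
shift mm [ 2.5 -3.3 26.2] rotvec [-0.006 -0.     0.007]
```

View pics/w8.png

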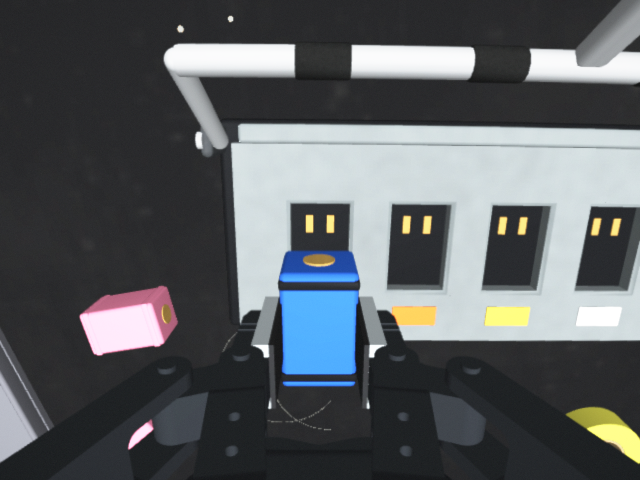

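```bash
python3 - <<'E'
from h import *
c=pickle.load(open("w8.pkl","rb"))
s=read_state();zt=.1259-.0115
h=ray(c,[(318.5,331.5),(318.5,284),(318.5,379)],zt);print("held centre",h.round(4),np.linalg.norm(h[1]-h[2]))
R=lambda x0,x1,y0,y1:ray(c,[(x0,y0),(x1,y0),(x1,y1),(x0,y1)],.026)
for n,a,yy in(("orange",(389,454,204,292),.028),("yellow",(484.5,552,205,292),-.028)):
    r=R(*a);print(n,r.mean(0).round(4),dock([0,yy,0])[0][:2].round(4),np.linalg.norm(r[1]-r[0]).round(4),np.linalg.norm(r[2]-r[1]).round(4))
print(ray(c,[(290,204),(353,204)],.026).round(4),dock([[.0255,.1005,0],[.0255,.0675,0]]).round(4))
M=Ro.from_quat(s["tool_rot"]).as_matrix();print("held in tool",(M.T@(h[0]-[ 0.54087726,-0.06551381,0.12586124])*1e3).round(1))
E
```

```text
held centre [[ 0.5404 -0.0664  0.1144]
 [ 0.5586 -0.0682  0.1144]
 [ 0.5207 -0.0645  0.1144]] 0.0380649492214257
orange [ 0.5375 -0.1245  0.026 ] [ 0.5381 -0.1233] 0.0355 0.0522
yellow [ 0.5319 -0.1794  0.026 ] [ 0.5323 -0.1791] 0.0376 0.0525
[[ 0.5703 -0.0538  0.026 ]
 [ 0.567  -0.0879  0.026 ]] [[ 0.5709 -0.0538  0.    ]
 [ 0.5675 -0.0867  0.    ]]
held in tool [ 0.9  0.5 11.5]
```

play_rows:
  steps:
    - {"jaw": 255, "tx": 0.0016, "ty": -0.0035, "tz": 0.02, "ax": -0.006, "ay": 0, "az": 0.007}
    - {"jaw": 255, "tx": 0.0016, "ty": -0.0035, "tz": 0.04, "ax": -0.006, "ay": 0, "az": 0.007}
    - {"jaw": 255, "tx": 0.0016, "ty": -0.0035, "tz": 0.053, "ax": -0.006, "ay": 0, "az": 0.007}
    - {"jaw": 255, "tx": 0.0016, "ty": -0.0035, "tz": 0.056, "ax": -0.006, "ay": 0, "az": 0.007}
    - {"jaw": 255, "tx": 0.0016, "ty": -0.0035, "tz": 0.056, "ax": -0.006, "ay": 0, "az": 0.007}

```text
time_s: 18.65
tool_pos: [0.5447, -0.0667, 0.0705]
tool_rot: [-0.67, 0.742, -0.0, 0.0]
force: [-0.0, 0.0, 0.5]
opening: 0.0264
```

```bash
python3 - <<'E'
from h import *
s=read_state();print(s["time_s"],s["opening"],s["force"].round(1))
p=np.load("dock.npy");go([.5442,-.0674,.0555],p[2]+np.pi/2)
E
```

```text
18.65 0.026358302508237855 [-0.   0.   0.5]
shift mm [ 0.8  0.4 15. ] rotvec [-0.    -0.     0.001]
```

Well aligned. I'll insert it slowly.

play_rows:
  steps:
    - {"jaw": 255, "tx": 0.0006, "ty": 0.0004, "tz": 0.004, "ax": 0, "ay": 0, "az": 0}
    - {"jaw": 255, "tx": 0.0006, "ty": 0.0004, "tz": 0.008, "ax": 0, "ay": 0, "az": 0}
    - {"jaw": 255, "tx": 0.0006, "ty": 0.0004, "tz": 0.012, "ax": 0, "ay": 0, "az": 0}
    - {"jaw": 255, "tx": 0.0006, "ty": 0.0004, "tz": 0.0145, "ax": 0, "ay": 0, "az": 0}
    - {"jaw": 255, "tx": 0.0006, "ty": 0.0004, "tz": 0.0155, "ax": 0, "ay": 0, "az": 0}

```text
time_s: 19.15
tool_pos: [0.5441, -0.0672, 0.0552]
tool_rot: [-0.67, 0.742, 0.0, -0.0]
force: [-7.0, 1.1, 14.5]
opening: 0.0263
```

play_rows:
  steps:
    - {"jaw": 255, "tx": 0, "ty": 0, "tz": 0.001, "ax": 0, "ay": 0, "az": 0}

```text
time_s: 19.25
tool_pos: [0.5441, -0.0672, 0.0551]
tool_rot: [-0.67, 0.742, 0.0, -0.0]
force: [-10.8, 1.6, 23.9]
opening: 0.0264
```

play_rows:
  steps:
    - {"jaw": 160, "tx": 0, "ty": 0, "tz": -0.001, "ax": 0, "ay": 0, "az": 0}
    - {"jaw": 130, "tx": 0, "ty": 0, "tz": -0.001, "ax": 0, "ay": 0, "az": 0}
    - {"jaw": 130, "tx": 0, "ty": 0, "tz": -0.001, "ax": 0, "ay": 0, "az": 0}
    - {"jaw": 130, "tx": 0, "ty": 0, "tz": -0.045, "ax": 0, "ay": 0, "az": 0}
    - {"jaw": 130, "tx": 0, "ty": 0, "tz": -0.09, "ax": 0, "ay": 0, "az": 0}

```text
time_s: 19.75
tool_pos: [0.5435, -0.0671, 0.1451]
tool_rot: [-0.67, 0.742, 0.001, -0.001]
force: [1.0, -0.2, -0.7]
opening: 0.0419
```

play_rows:
  steps:
    - {"jaw": 130, "tx": -0.047, "ty": 0.014, "tz": 0, "ax": 0, "ay": 0, "az": -0.14}
    - {"jaw": 130, "tx": -0.095, "ty": 0.026, "tz": 0, "ax": 0, "ay": 0, "az": -0.28}
    - {"jaw": 130, "tx": -0.142, "ty": 0.038, "tz": 0, "ax": 0, "ay": 0, "az": -0.42}
    - {"jaw": 130, "tx": -0.19, "ty": 0.05, "tz": 0, "ax": 0, "ay": 0, "az": -0.56}
    - {"jaw": 130, "tx": -0.237, "ty": 0.06, "tz": 0, "ax": 0, "ay": 0, "az": -0.7}

```text
time_s: 20.25
tool_pos: [0.5072, 0.1767, 0.1454]
tool_rot: [0.885, -0.465, -0.002, 0.001]
force: [0.4, -0.8, 0.4]
opening: 0.0418
```

play_rows:
  steps:
    - {"jaw": 130, "tx": 0, "ty": 0, "tz": 0, "ax": 0, "ay": 0, "az": -0.14}
    - {"jaw": 130, "tx": 0, "ty": 0, "tz": 0, "ax": 0, "ay": 0, "az": -0.28}
    - {"jaw": 130, "tx": 0, "ty": 0, "tz": 0, "ax": 0, "ay": 0, "az": -0.42}
    - {"jaw": 130, "tx": 0, "ty": 0, "tz": 0, "ax": 0, "ay": 0, "az": -0.56}
    - {"jaw": 130, "tx": 0, "ty": 0, "tz": 0, "ax": 0, "ay": 0, "az": -0.7}

```text
time_s: 20.75
tool_pos: [0.5071, 0.1767, 0.1453]
tool_rot: [0.991, -0.13, -0.002, -0.0]
force: [0.5, 0.1, 0.2]
opening: 0.0418
```

play_rows:
  steps:
    - {"jaw": 130, "tx": 0, "ty": 0, "tz": 0, "ax": 0, "ay": 0, "az": -0.14}
    - {"jaw": 130, "tx": 0, "ty": 0, "tz": 0, "ax": 0, "ay": 0, "az": -0.28}
    - {"jaw": 130, "tx": 0, "ty": 0, "tz": 0, "ax": 0, "ay": 0, "az": -0.42}
    - {"jaw": 130, "tx": 0, "ty": 0, "tz": 0, "ax": 0, "ay": 0, "az": -0.56}
    - {"jaw": 130, "tx": 0, "ty": 0, "tz": 0, "ax": 0, "ay": 0, "az": -0.7}

```text
time_s: 21.25
tool_pos: [0.5071, 0.1767, 0.1451]
tool_rot: [0.975, 0.221, -0.002, -0.001]
force: [0.0, -0.6, 0.4]
opening: 0.0418
```

```bash
python3 - <<'E'
from h import *
s=read_state();print(s["time_s"],s["opening"],s["tool_pos"],yaw(),s["joints"].round(2))
go([.504,.1985,.14],.748)
E
```

```text
21.25 0.041804698312373045 [0.50710704 0.17669176 0.14507581] 0.4447196537953761 [ 0.27  0.39  1.67  0.    1.09 -0.18]
shift mm [  6.6 -21.    5.1] rotvec [-0.003  0.003 -0.303]
```

play_rows:
  steps:
    - {"jaw": 120, "tx": 0.0066, "ty": -0.021, "tz": 0.003, "ax": 0, "ay": 0, "az": -0.15}
    - {"jaw": 120, "tx": 0.0066, "ty": -0.021, "tz": 0.003, "ax": 0, "ay": 0, "az": -0.303}
    - {"jaw": 120, "tx": 0.0066, "ty": -0.021, "tz": 0.003, "ax": 0, "ay": 0, "az": -0.303}
    - {"jaw": 120, "tx": 0.0066, "ty": -0.021, "tz": 0.003, "ax": 0, "ay": 0, "az": -0.303}

```text
time_s: 21.65
tool_pos: [0.504, 0.1983, 0.142]
tool_rot: [0.932, 0.363, -0.002, -0.001]
force: [-0.6, -0.0, -0.2]
opening: 0.0452
```

```bash
python3 - <<'E'
from h import *
s=read_state();print(s["time_s"],s["tool_pos"],yaw())
c=wrist();pickle.dump(c,open("w9.pkl","wb"));cv2.imwrite("pics/w9.png",c["image"])
go([.504,.1985,.043],.748)
# band-independent: orange mask extents near the middle
H["orange"]=((8,90,120),(32,255,255))
for k in blobs(c,"orange",300):
    r=cv2.minAreaRect(cv2.convexHull(k));print(np.round(r[0],1),np.round(r[1],1),round(r[2],1),cv2.boundingRect(k))
E
```

```text
21.65 [0.50399435 0.19834062 0.14199615] 0.7436575291100653
shift mm [ 0.4  0.1 99.1] rotvec [-0.003  0.003 -0.005]
[323.5 250.5] [55. 47.] 90.0 (300, 223, 48, 56)
```

View pics/w9.png

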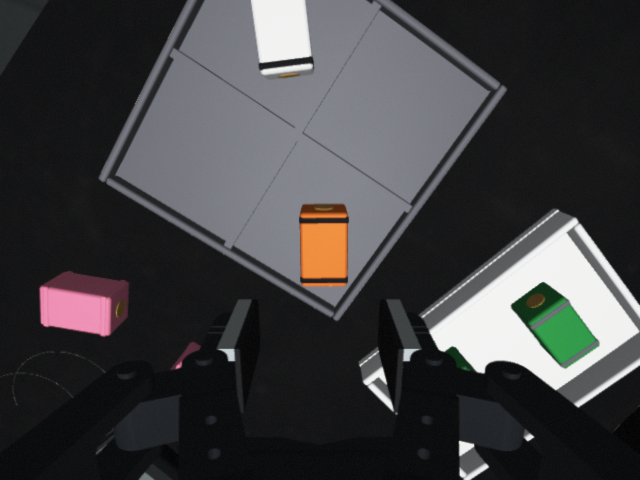

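```bash
python3 - <<'E'
from h import *
c=pickle.load(open("w9.pkl","rb"))
P=ray(c,[(323.5,250.3),(190,352),(85,303)],.033);print(P.round(4))
s=read_state();M=Ro.from_quat(s["tool_rot"]).as_matrix();print((M.T@(P-s["tool_pos"]).T).T.round(4))
go([*P[0][:2],.043],.748)
E
```

```text
[[0.5047 0.1991 0.033 ]
 [0.4885 0.0916 0.033 ]
 [0.4199 0.0742 0.033 ]]
[[ 0.0013  0.0002  0.1091]
 [-0.0833  0.0683  0.1091]
 [-0.1456  0.0347  0.1093]]
shift mm [ 1.3  0.1 99.1] rotvec [-0.003  0.003 -0.005]
```

Clear of the pink blocks. I'll pick orange.

play_rows:
  steps:
    - {"jaw": 120, "tx": 0.001, "ty": 0, "tz": 0.05, "ax": -0.003, "ay": 0.003, "az": -0.005}
    - {"jaw": 120, "tx": 0.001, "ty": 0, "tz": 0.099, "ax": -0.003, "ay": 0.003, "az": -0.005}
    - {"jaw": 120, "tx": 0.001, "ty": 0, "tz": 0.099, "ax": -0.003, "ay": 0.003, "az": -0.005}
    - {"jaw": 120, "tx": 0.001, "ty": 0, "tz": 0.099, "ax": -0.003, "ay": 0.003, "az": -0.005}
    - {"jaw": 200, "tx": 0.001, "ty": 0, "tz": 0.099, "ax": -0.003, "ay": 0.003, "az": -0.005}

```text
time_s: 22.2
tool_pos: [0.5058, 0.1993, 0.0458]
tool_rot: [0.931, 0.365, 0.002, 0.0]
force: [0.4, -0.3, 0.0]
opening: 0.0317
```

play_rows:
  steps:
    - {"jaw": 255, "tx": 0, "ty": 0, "tz": 0, "ax": 0, "ay": 0, "az": 0}
    - {"jaw": 255, "tx": 0, "ty": 0, "tz": 0, "ax": 0, "ay": 0, "az": 0}
    - {"jaw": 255, "tx": 0, "ty": 0, "tz": 0, "ax": 0, "ay": 0, "az": 0}

```text
time_s: 22.5
tool_pos: [0.5062, 0.1994, 0.0469]
tool_rot: [0.931, 0.365, 0.003, 0.0]
force: [0.6, 0.3, 0.1]
opening: 0.0258
```

play_rows:
  steps:
    - {"jaw": 255, "tx": 0, "ty": 0, "tz": -0.04, "ax": 0, "ay": 0, "az": 0}
    - {"jaw": 255, "tx": 0, "ty": 0, "tz": -0.09, "ax": 0, "ay": 0, "az": -0.145}
    - {"jaw": 255, "tx": 0, "ty": 0, "tz": -0.09, "ax": 0, "ay": 0, "az": -0.29}
    - {"jaw": 255, "tx": 0, "ty": 0, "tz": -0.09, "ax": 0, "ay": 0, "az": -0.435}
    - {"jaw": 255, "tx": 0, "ty": 0, "tz": -0.09, "ax": 0, "ay": 0, "az": -0.58}

```text
time_s: 23.0
tool_pos: [0.5057, 0.1993, 0.1375]
tool_rot: [0.786, 0.618, 0.003, 0.001]
force: [-0.1, 0.9, -0.6]
opening: 0.0259
```

```bash
python3 - <<'E'
from h import *
s=read_state();print(s["time_s"],s["opening"],s["tool_pos"],yaw(),s["joints"].round(2))
p=np.load("dock.npy");go([*dock([0,.028,0])[0][:2],.125],p[2]+np.pi/2)
E
```

```text
23.0 0.025866604984538785 [0.5057054  0.19926363 0.1375493 ] 1.3328574085591132 [ 0.31  0.41  1.66  0.    1.06 -1.03]
shift mm [-305.9  107.4   12. ] rotvec [ 0.006 -0.003 -0.135]
```

play_rows:
  steps:
    - {"jaw": 255, "tx": -0.046, "ty": 0.016, "tz": 0, "ax": 0, "ay": 0, "az": 0}
    - {"jaw": 255, "tx": -0.092, "ty": 0.032, "tz": 0, "ax": 0, "ay": 0, "az": 0}
    - {"jaw": 255, "tx": -0.138, "ty": 0.048, "tz": 0, "ax": 0, "ay": 0, "az": 0}
    - {"jaw": 255, "tx": -0.184, "ty": 0.064, "tz": 0, "ax": 0, "ay": 0, "az": 0}
    - {"jaw": 255, "tx": -0.23, "ty": 0.08, "tz": 0, "ax": 0, "ay": 0, "az": 0}

```text
time_s: 23.5
tool_pos: [0.5291, -0.045, 0.1376]
tool_rot: [0.786, 0.618, 0.003, 0.001]
force: [1.7, 0.4, -0.7]
opening: 0.0263
```

play_rows:
  steps:
    - {"jaw": 255, "tx": -0.046, "ty": 0.016, "tz": 0, "ax": 0.006, "ay": -0.003, "az": -0.07}
    - {"jaw": 255, "tx": -0.077, "ty": 0.0275, "tz": 0.01, "ax": 0.006, "ay": -0.003, "az": -0.135}
    - {"jaw": 255, "tx": -0.077, "ty": 0.0275, "tz": 0.01, "ax": 0.006, "ay": -0.003, "az": -0.135}
    - {"jaw": 255, "tx": -0.077, "ty": 0.0275, "tz": 0.01, "ax": 0.006, "ay": -0.003, "az": -0.135}

```text
time_s: 23.9
tool_pos: [0.5375, -0.1266, 0.1275]
tool_rot: [0.743, 0.669, 0.0, -0.0]
force: [-0.8, 0.7, 0.8]
opening: 0.0264
```

```bash
python3 - <<'E'
from h import *
s=read_state();print(s["time_s"],s["opening"],s["tool_pos"],yaw(),s["joints"].round(2))
c=wrist();pickle.dump((c,s),open("w10.pkl","wb"));cv2.imwrite("pics/w10.png",c["image"])
p=np.load("dock.npy");go([*dock([0,.028,0])[0][:2],.0579],p[2]+np.pi/2)
E
```

```text
23.9 0.02637666742999245 [ 0.53754348 -0.12662083  0.12745482] 1.4659130135606058 [-0.3   0.44  1.64  0.    1.06 -1.76]
shift mm [ 2.5  0.1 69.8] rotvec [ 0.    -0.    -0.001]
```

View pics/w10.png

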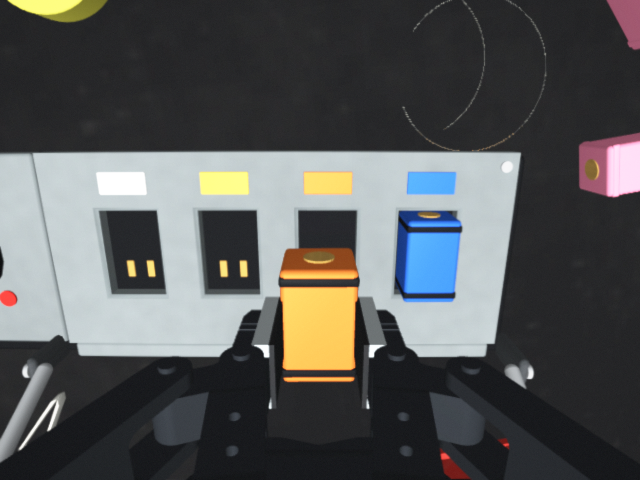

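```bash
python3 - <<'E'
from h import *
c,s=pickle.load(open("w10.pkl","rb"))
h=ray(c,[(319,328)],.1136)[0]
M=Ro.from_quat(s["tool_rot"]).as_matrix();print("held",h.round(4),(M.T@(h-s["tool_pos"])*1e3).round(1))
R=lambda x0,x1,y0,y1:ray(c,[(x0,y0),(x1,y0),(x1,y1),(x0,y1)],.026)
for n,a,yy in(("white",(97,165,209,295),-.084),("yellow",(199,259.5,209,295),-.028)):
    r=R(*a);print(n,r.mean(0).round(4),dock([0,yy,0])[0][:2].round(4),np.linalg.norm(r[1]-r[0]).round(4),np.linalg.norm(r[2]-r[1]).round(4))
r=ray(c,[(297,209),(357,209)],.026);print(r.round(4),dock([[-.0255,.0115,0],[-.0255,.0445,0]]).round(4))
b=ray(c,[(429,260)],.044);print("blue",b.round(4),dock([0,.084,0])[0][:2])
E
```

```text
held [ 0.5355 -0.1272  0.1136] [-0.8 -2.  13.9]
white [ 0.525 -0.234  0.026] [ 0.5266 -0.2348] 0.0381 0.0518
yellow [ 0.5308 -0.1779  0.026 ] [ 0.5323 -0.1791] 0.0333 0.0513
[[ 0.5094 -0.1365  0.026 ]
 [ 0.5128 -0.1038  0.026 ]] [[ 0.511  -0.1371  0.    ]
 [ 0.5144 -0.1043  0.    ]]
blue [[ 0.5398 -0.0696  0.044 ]] [ 0.54382449 -0.06764377]
```

play_rows:
  steps:
    - {"jaw": 255, "tx": 0.004, "ty": 0.0006, "tz": 0.02, "ax": 0, "ay": 0, "az": 0}
    - {"jaw": 255, "tx": 0.004, "ty": 0.0006, "tz": 0.04, "ax": 0, "ay": 0, "az": 0}
    - {"jaw": 255, "tx": 0.004, "ty": 0.0006, "tz": 0.054, "ax": 0, "ay": 0, "az": 0}
    - {"jaw": 255, "tx": 0.004, "ty": 0.0006, "tz": 0.056, "ax": 0, "ay": 0, "az": 0}
    - {"jaw": 255, "tx": 0.004, "ty": 0.0006, "tz": 0.056, "ax": 0, "ay": 0, "az": 0}

```text
time_s: 24.45
tool_pos: [0.5389, -0.1215, 0.072]
tool_rot: [0.743, 0.67, 0.0, -0.0]
force: [-0.2, -0.4, -0.1]
opening: 0.026
```

play_rows:
  steps:
    - {"jaw": 255, "tx": 0, "ty": 0, "tz": 0.004, "ax": 0, "ay": 0, "az": 0}
    - {"jaw": 255, "tx": 0, "ty": 0, "tz": 0.008, "ax": 0, "ay": 0, "az": 0}
    - {"jaw": 255, "tx": 0, "ty": 0, "tz": 0.011, "ax": 0, "ay": 0, "az": 0}
    - {"jaw": 255, "tx": 0, "ty": 0, "tz": 0.0125, "ax": 0, "ay": 0, "az": 0}
    - {"jaw": 255, "tx": 0, "ty": 0, "tz": 0.0135, "ax": 0, "ay": 0, "az": 0}

```text
time_s: 24.95
tool_pos: [0.5389, -0.1215, 0.0584]
tool_rot: [0.743, 0.67, 0.0, -0.0]
force: [-0.1, 0.6, -0.3]
opening: 0.0257
```

```bash
python3 - <<'E'
from h import *
s=read_state();print(s["time_s"],s["opening"],s["tool_pos"],s["force"].round(1))
E
```

```text
24.95 0.025694948879300135 [ 0.53889599 -0.1215073   0.05840525] [-0.1  0.6 -0.3]
```

play_rows:
  steps:
    - {"jaw": 255, "tx": 0, "ty": 0, "tz": 0.0015, "ax": 0, "ay": 0, "az": 0}
    - {"jaw": 255, "tx": 0, "ty": 0, "tz": 0.0015, "ax": 0, "ay": 0, "az": 0}

```text
time_s: 25.15
tool_pos: [0.539, -0.1216, 0.0575]
tool_rot: [0.743, 0.67, 0.0, 0.0]
force: [-3.8, 0.8, 8.1]
opening: 0.0259
```

play_rows:
  steps:
    - {"jaw": 160, "tx": 0, "ty": 0, "tz": 0, "ax": 0, "ay": 0, "az": 0}
    - {"jaw": 130, "tx": 0, "ty": 0, "tz": 0, "ax": 0, "ay": 0, "az": 0}
    - {"jaw": 130, "tx": 0, "ty": 0, "tz": 0, "ax": 0, "ay": 0, "az": 0}
    - {"jaw": 130, "tx": 0, "ty": 0, "tz": -0.045, "ax": 0, "ay": 0, "az": 0}
    - {"jaw": 130, "tx": 0, "ty": 0, "tz": -0.09, "ax": 0, "ay": 0, "az": 0}

```text
time_s: 25.65
tool_pos: [0.5383, -0.1215, 0.1477]
tool_rot: [0.743, 0.67, -0.0, -0.001]
force: [-0.4, -1.0, 0.1]
opening: 0.0418
```

play_rows:
  steps:
    - {"jaw": 120, "tx": 0.045, "ty": -0.02, "tz": 0, "ax": 0, "ay": 0, "az": 0}
    - {"jaw": 120, "tx": 0.09, "ty": -0.04, "tz": 0, "ax": 0, "ay": 0, "az": 0}
    - {"jaw": 120, "tx": 0.135, "ty": -0.06, "tz": 0, "ax": 0, "ay": 0, "az": 0}
    - {"jaw": 120, "tx": 0.18, "ty": -0.08, "tz": 0, "ax": 0, "ay": 0, "az": 0}
    - {"jaw": 120, "tx": 0.225, "ty": -0.1, "tz": 0, "ax": 0, "ay": 0, "az": 0}

```text
time_s: 26.15
tool_pos: [0.4612, 0.1143, 0.1483]
tool_rot: [0.743, 0.669, -0.0, -0.001]
force: [0.4, 0.3, 1.0]
opening: 0.0451
```

play_rows:
  steps:
    - {"jaw": 120, "tx": 0.045, "ty": -0.02, "tz": 0, "ax": 0, "ay": 0, "az": 0.145}
    - {"jaw": 120, "tx": 0.09, "ty": -0.04, "tz": 0, "ax": 0, "ay": 0, "az": 0.29}
    - {"jaw": 120, "tx": 0.135, "ty": -0.06, "tz": 0, "ax": 0, "ay": 0, "az": 0.435}
    - {"jaw": 120, "tx": 0.153, "ty": -0.072, "tz": 0, "ax": 0, "ay": 0, "az": 0.58}
    - {"jaw": 120, "tx": 0.153, "ty": -0.072, "tz": 0, "ax": 0, "ay": 0, "az": 0.594}

```text
time_s: 26.65
tool_pos: [0.4038, 0.277, 0.1486]
tool_rot: [0.907, 0.422, -0.0, -0.001]
force: [0.2, -0.7, 0.1]
opening: 0.0452
```

```bash
python3 - <<'E'
from h import *
s=read_state();print(s["time_s"],s["tool_pos"],yaw(),s["opening"])
c=wrist();pickle.dump((c,s),open("w11.pkl","wb"));cv2.imwrite("pics/w11.png",c["image"])
go([.4075,.2717,.044],.872)
for k in blobs(c,"white",300):
    r=cv2.minAreaRect(cv2.convexHull(k));print(np.round(r[0],1),np.round(r[1],1),round(r[2],1),cv2.boundingRect(k))
E
```

```text
26.65 [0.40376888 0.27698452 0.14858779] 0.8711667913875267 0.04521061290126023
shift mm [ -1.1   5.3 104.5] rotvec [-0.002  0.    -0.003]
[318.3 317.7] [253.  252.4] 39.4 (142, 141, 349, 303)
[222.  43.] [ 86. 166.] 90.0 (139, 0, 167, 87)
[ 27.5 215.7] [ 75.3 150.5] 45.4 (0, 169, 107, 127)
[592.3  64.8] [143.1  29. ] 58.4 (561, 0, 79, 121)
[471.  460.5] [37. 24.] 90.0 (459, 442, 25, 38)
```

View pics/w11.png

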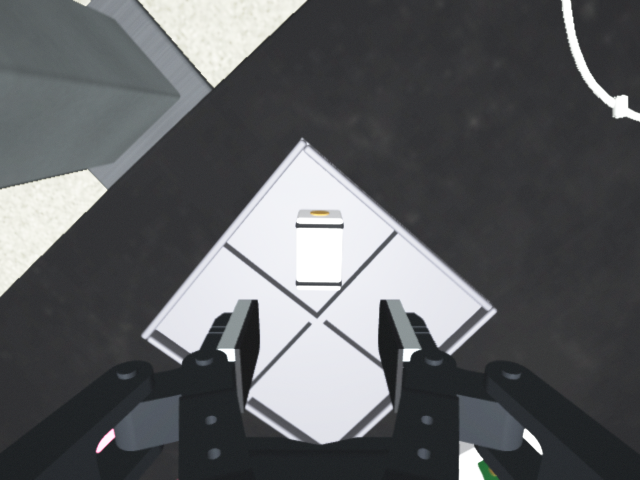

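White is at (319.5,255), aligned with the jaws. From here I'll check by numbers and save the last picture.

```bash
python3 - <<'E'
from h import *
c,s=pickle.load(open("w11.pkl","rb"))
P=ray(c,[(319.5,255),(319.5,226),(319.5,284)],.033);print(P.round(4))
go([*P[0][:2],.044],.872)
E
```

```text
[[0.4069 0.2731 0.033 ]
 [0.3931 0.2847 0.033 ]
 [0.4214 0.261  0.033 ]]
shift mm [ -0.4   4.  104.5] rotvec [-0.002  0.    -0.003]
```

play_rows:
  steps:
    - {"jaw": 120, "tx": -0.0007, "ty": 0.0045, "tz": 0.05, "ax": -0.002, "ay": 0, "az": -0.003}
    - {"jaw": 120, "tx": -0.0007, "ty": 0.0045, "tz": 0.1, "ax": -0.002, "ay": 0, "az": -0.003}
    - {"jaw": 120, "tx": -0.0007, "ty": 0.0045, "tz": 0.105, "ax": -0.002, "ay": 0, "az": -0.003}
    - {"jaw": 120, "tx": -0.0007, "ty": 0.0045, "tz": 0.105, "ax": -0.002, "ay": 0, "az": -0.003}
    - {"jaw": 200, "tx": -0.0007, "ty": 0.0045, "tz": 0.105, "ax": -0.002, "ay": 0, "az": -0.003}

```text
time_s: 27.2
tool_pos: [0.4083, 0.273, 0.0458]
tool_rot: [0.906, 0.422, 0.001, -0.0]
force: [-0.1, -0.1, 0.5]
opening: 0.0317
```

play_rows:
  steps:
    - {"jaw": 255, "tx": 0, "ty": 0, "tz": 0, "ax": 0, "ay": 0, "az": 0}
    - {"jaw": 255, "tx": 0, "ty": 0, "tz": 0, "ax": 0, "ay": 0, "az": 0}
    - {"jaw": 255, "tx": 0, "ty": 0, "tz": 0, "ax": 0, "ay": 0, "az": 0}

```text
time_s: 27.5
tool_pos: [0.4087, 0.2732, 0.0468]
tool_rot: [0.906, 0.422, 0.002, -0.0]
force: [0.1, -1.0, -0.8]
opening: 0.0261
```

play_rows:
  steps:
    - {"jaw": 255, "tx": 0, "ty": 0, "tz": -0.04, "ax": 0, "ay": 0, "az": 0}
    - {"jaw": 255, "tx": 0, "ty": 0, "tz": -0.09, "ax": 0, "ay": 0, "az": -0.145}
    - {"jaw": 255, "tx": 0, "ty": 0, "tz": -0.09, "ax": 0, "ay": 0, "az": -0.29}
    - {"jaw": 255, "tx": 0, "ty": 0, "tz": -0.09, "ax": 0, "ay": 0, "az": -0.435}
    - {"jaw": 255, "tx": 0, "ty": 0, "tz": -0.09, "ax": 0, "ay": 0, "az": -0.595}

```text
time_s: 28.0
tool_pos: [0.4084, 0.273, 0.1376]
tool_rot: [0.744, 0.668, 0.003, 0.001]
force: [0.3, 1.3, -0.2]
opening: 0.0262
```

```bash
python3 - <<'E'
from h import *
s=read_state();print(s["time_s"],s["opening"],s["tool_pos"],yaw(),s["joints"].round(2))
p=np.load("dock.npy");go([*dock([0,-.084,0])[0][:2],.125],p[2]+np.pi/2)
E
```

```text
28.0 0.026170294377431142 [0.40839828 0.27298478 0.13755166] 1.4633230781266773 [ 0.51  0.3   1.81  0.    1.02 -0.95]
shift mm [-492.2  171.9   11.6] rotvec [ 0.005 -0.004 -0.005]
```

play_rows:
  steps:
    - {"jaw": 255, "tx": -0.045, "ty": 0.016, "tz": 0, "ax": 0, "ay": 0, "az": 0}
    - {"jaw": 255, "tx": -0.09, "ty": 0.032, "tz": 0, "ax": 0, "ay": 0, "az": 0}
    - {"jaw": 255, "tx": -0.135, "ty": 0.048, "tz": 0, "ax": 0, "ay": 0, "az": 0}
    - {"jaw": 255, "tx": -0.18, "ty": 0.064, "tz": 0, "ax": 0, "ay": 0, "az": 0}
    - {"jaw": 255, "tx": -0.225, "ty": 0.08, "tz": 0, "ax": 0, "ay": 0, "az": 0}

```text
time_s: 28.5
tool_pos: [0.464, 0.0388, 0.1377]
tool_rot: [0.744, 0.668, 0.003, 0.001]
force: [0.2, 0.2, -0.1]
opening: 0.0259
```

play_rows:
  steps:
    - {"jaw": 255, "tx": -0.045, "ty": 0.016, "tz": 0, "ax": 0, "ay": 0, "az": 0}
    - {"jaw": 255, "tx": -0.09, "ty": 0.032, "tz": 0, "ax": 0, "ay": 0, "az": 0}
    - {"jaw": 255, "tx": -0.135, "ty": 0.048, "tz": 0, "ax": 0, "ay": 0, "az": 0}
    - {"jaw": 255, "tx": -0.18, "ty": 0.064, "tz": 0, "ax": 0, "ay": 0, "az": 0}
    - {"jaw": 255, "tx": -0.225, "ty": 0.08, "tz": 0, "ax": 0, "ay": 0, "az": 0}

```text
time_s: 29.0
tool_pos: [0.5195, -0.1955, 0.1377]
tool_rot: [0.744, 0.668, 0.003, 0.001]
force: [1.6, 1.0, -0.1]
opening: 0.026
```

play_rows:
  steps:
    - {"jaw": 255, "tx": -0.035, "ty": 0.009, "tz": 0, "ax": 0.005, "ay": -0.004, "az": -0.005}
    - {"jaw": 255, "tx": -0.035, "ty": 0.009, "tz": 0.01, "ax": 0.005, "ay": -0.004, "az": -0.005}
    - {"jaw": 255, "tx": -0.035, "ty": 0.009, "tz": 0.01, "ax": 0.005, "ay": -0.004, "az": -0.005}
    - {"jaw": 255, "tx": -0.035, "ty": 0.009, "tz": 0.01, "ax": 0.005, "ay": -0.004, "az": -0.005}

```text
time_s: 29.4
tool_pos: [0.5246, -0.2304, 0.1277]
tool_rot: [0.742, 0.67, 0.0, 0.0]
force: [0.4, -0.2, -0.5]
opening: 0.0261
```

```bash
python3 - <<'E'
from h import *
s=read_state();print(s["time_s"],s["opening"],s["tool_pos"],yaw(),s["joints"].round(2))
c=wrist();pickle.dump((c,s),open("w12.pkl","wb"))
g=c["image"]
# held white top: white extents along its column/row; pocket dark extents
hsv=cv2.cvtColor(g,cv2.COLOR_BGR2HSV)
k=[q for q in blobs(c,"white",800)];print([cv2.boundingRect(q) for q in k])
print("col319 V",[(y,int(hsv[y,319,2])) for y in range(240,400,3)])
print("row300",[(x,int(hsv[300,x,2])) for x in range(265,375,3)])
p=np.load("dock.npy");go([.527,-.2335,.0578],p[2]+np.pi/2)
E
```

```text
29.4 0.02609403009674073 [ 0.52458169 -0.23035618  0.12767429] 1.4691979267937934 [-0.48  0.48  1.58  0.    1.08 -1.95]
[(227, 156, 169, 213), (45, 158, 182, 123), (14, 0, 96, 40)]
col319 V [(240, 39), (243, 39), (246, 73), (249, 131), (252, 107), (255, 107), (258, 111), (261, 217), (264, 146), (267, 165), (270, 249), (273, 255), (276, 250), (279, 55), (282, 48), (285, 174), (288, 255), (291, 255), (294, 255), (297, 255), (300, 255), (303, 255), (306, 255), (309, 255), (312, 255), (315, 255), (318, 255), (321, 255), (324, 255), (327, 255), (330, 255), (333, 255), (336, 255), (339, 255), (342, 255), (345, 255), (348, 255), (351, 255), (354, 255), (357, 255), (360, 255), (363, 255), (366, 255), (369, 85), (372, 44), (375, 110), (378, 255), (381, 49), (384, 38), (387, 37), (390, 38), (393, 42), (396, 43), (399, 39)]
row300 [(265, 112), (268, 101), (271, 100), (274, 101), (277, 96), (280, 87), (283, 254), (286, 255), (289, 255), (292, 255), (295, 255), (298, 255), (301, 255), (304, 255), (307, 255), (310, 255), (313, 255), (316, 255), (319, 255), (322, 255), (325, 255), (328, 255), (331, 255), (334, 255), (337, 255), (340, 255), (343, 255), (346, 255), (349, 255), (352, 255), (355, 253), (358, 41), (361, 101), (364, 103), (367, 102), (370, 103), (373, 151)]
shift mm [-3.   2.4 70.2] rotvec [0.001 0.    0.002]
```

play_rows:
  steps:
    - {"jaw": 255, "tx": -0.003, "ty": 0.0034, "tz": 0.02, "ax": 0.001, "ay": 0, "az": 0.002}
    - {"jaw": 255, "tx": -0.003, "ty": 0.0034, "tz": 0.04, "ax": 0.001, "ay": 0, "az": 0.002}
    - {"jaw": 255, "tx": -0.003, "ty": 0.0034, "tz": 0.053, "ax": 0.001, "ay": 0, "az": 0.002}
    - {"jaw": 255, "tx": -0.003, "ty": 0.0034, "tz": 0.056, "ax": 0.001, "ay": 0, "az": 0.002}
    - {"jaw": 255, "tx": -0.003, "ty": 0.0034, "tz": 0.056, "ax": 0.001, "ay": 0, "az": 0.002}

```text
time_s: 29.95
tool_pos: [0.5281, -0.2332, 0.0723]
tool_rot: [0.742, 0.67, -0.0, 0.0]
force: [0.3, -1.0, -0.3]
opening: 0.0264
```

play_rows:
  steps:
    - {"jaw": 255, "tx": 0, "ty": 0, "tz": 0.004, "ax": 0, "ay": 0, "az": 0}
    - {"jaw": 255, "tx": 0, "ty": 0, "tz": 0.008, "ax": 0, "ay": 0, "az": 0}
    - {"jaw": 255, "tx": 0, "ty": 0, "tz": 0.011, "ax": 0, "ay": 0, "az": 0}
    - {"jaw": 255, "tx": 0, "ty": 0, "tz": 0.0125, "ax": 0, "ay": 0, "az": 0}
    - {"jaw": 255, "tx": 0, "ty": 0, "tz": 0.0135, "ax": 0, "ay": 0, "az": 0}

```text
time_s: 30.45
tool_pos: [0.528, -0.2333, 0.0586]
tool_rot: [0.742, 0.67, -0.0, 0.0]
force: [-0.5, -0.4, -0.6]
opening: 0.0263
```

play_rows:
  steps:
    - {"jaw": 255, "tx": 0, "ty": 0, "tz": 0.0015, "ax": 0, "ay": 0, "az": 0}
    - {"jaw": 255, "tx": 0, "ty": 0, "tz": 0.0015, "ax": 0, "ay": 0, "az": 0}

```text
time_s: 30.65
tool_pos: [0.5282, -0.2334, 0.0575]
tool_rot: [0.742, 0.67, -0.0, 0.0]
force: [-1.4, -0.7, 3.9]
opening: 0.0261
```

play_rows:
  steps:
    - {"jaw": 160, "tx": 0, "ty": 0, "tz": 0, "ax": 0, "ay": 0, "az": 0}
    - {"jaw": 130, "tx": 0, "ty": 0, "tz": 0, "ax": 0, "ay": 0, "az": 0}
    - {"jaw": 130, "tx": 0, "ty": 0, "tz": 0, "ax": 0, "ay": 0, "az": 0}
    - {"jaw": 130, "tx": 0, "ty": 0, "tz": -0.045, "ax": 0, "ay": 0, "az": 0}
    - {"jaw": 130, "tx": 0, "ty": 0, "tz": -0.09, "ax": 0, "ay": 0, "az": 0}

```text
time_s: 31.15
tool_pos: [0.5275, -0.233, 0.1476]
tool_rot: [0.742, 0.67, -0.001, -0.001]
force: [0.5, -0.7, 0.1]
opening: 0.0423
```

play_rows:
  steps:
    - {"jaw": 130, "tx": 0.025, "ty": 0, "tz": -0.035, "ax": 0, "ay": 0, "az": 0}
    - {"jaw": 130, "tx": 0.055, "ty": 0, "tz": -0.075, "ax": 0, "ay": 0, "az": 0}
    - {"jaw": 130, "tx": 0.08, "ty": 0.01, "tz": -0.085, "ax": 0, "ay": 0, "az": 0}
    - {"jaw": 130, "tx": 0.08, "ty": 0.01, "tz": -0.085, "ax": 0, "ay": 0, "az": 0}
    - {"jaw": 130, "tx": 0.08, "ty": 0.01, "tz": -0.085, "ax": 0, "ay": 0, "az": 0}

```text
time_s: 31.65
tool_pos: [0.5458, -0.1544, 0.2323]
tool_rot: [0.742, 0.67, -0.001, -0.001]
force: [-0.8, 0.0, -0.4]
opening: 0.0418
```

```bash
python3 - <<'E'
from h import *
s=read_state();print(s["time_s"],s["opening"],s["tool_pos"],yaw(),s["joints"].round(2))
c=wrist();pickle.dump((c,s),open("w13.pkl","wb"))
t=capture("top");pickle.dump(t,open("top3.pkl","wb"))
w=c["image"];a=cv2.resize(t["image"][140:330,140:490],(800,434))[:, :]
o=np.zeros((600,800,3),np.uint8);o[:360,:480]=cv2.resize(w,(480,360));
sc=capture("scene")["image"][150:280,270:470];o[:208,480:800]=cv2.resize(sc,(320,208))
o[360:,:442]=cv2.resize(t["image"][140:330,140:490],(442,240))
cv2.imwrite("pics/m13.png",o)
for col,y in(("blue",.084),("orange",.028),("white",-.084)):
    u=proj(c,dock([0,y,.044]))[0];x,yy=np.int32(u.round());print(col,u.round(0),w[yy,x] if 0<=x<640 and 0<=yy<480 else None)
for col in("blue","orange","green"):
    H["orange"]=((8,90,120),(32,255,255))
    for k in blobs(c,col,300)[:2]:print(col,np.round(cv2.minAreaRect(cv2.convexHull(k)),0) if 0 else cv2.boundingRect(k))
go([.6575,-.163,.1675],np.load("dock.npy")[2]+np.pi/2)
E
```

```text
31.65 0.04178687018554452 [ 0.54580667 -0.15436214  0.23226336] 1.4691024762529414 [-0.34  0.36  1.5  -0.    1.29 -1.81]
blue [433. 207.] [254 169  82]
orange [359. 206.] [101 213 255]
white [213. 206.] [255 255 255]
blue (406, 178, 45, 49)
blue (414, 142, 34, 16)
orange (126, 0, 82, 35)
orange (340, 183, 39, 45)
shift mm [  3.9 112.6  63.7] rotvec [-0.004 -0.001 -0.001]
```

View pics/m13.png

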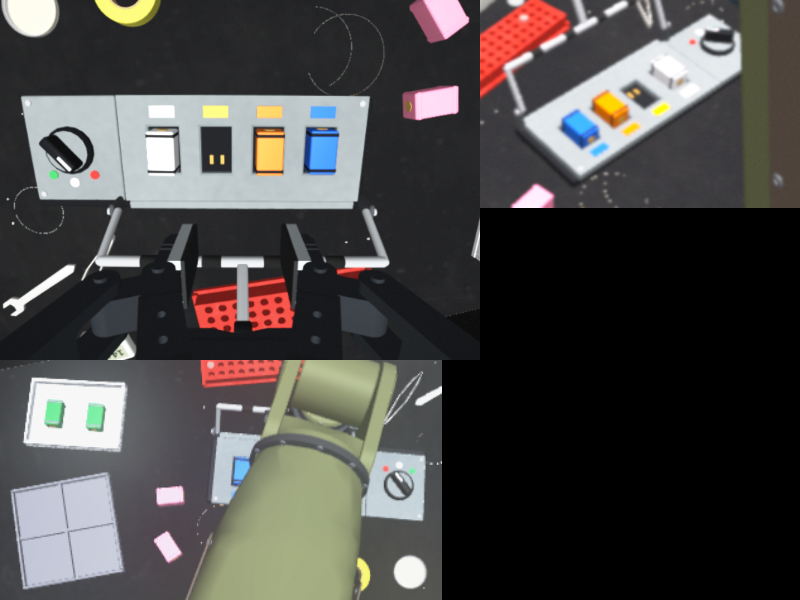

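Both greens are in the box, the blue, orange and white cartridges sit in their bays, and the dial is on red. Next I grip the handle.

play_rows:
  steps:
    - {"jaw": 130, "tx": 0.002, "ty": 0.045, "tz": 0, "ax": 0, "ay": 0, "az": 0}
    - {"jaw": 130, "tx": 0.0035, "ty": 0.09, "tz": 0, "ax": 0, "ay": 0, "az": 0}
    - {"jaw": 130, "tx": 0.0035, "ty": 0.1126, "tz": 0.01, "ax": 0, "ay": 0, "az": 0}
    - {"jaw": 130, "tx": 0.0035, "ty": 0.1126, "tz": 0.03, "ax": 0, "ay": 0, "az": 0}
    - {"jaw": 130, "tx": 0.0035, "ty": 0.1126, "tz": 0.03, "ax": 0, "ay": 0, "az": 0}

```text
time_s: 32.3
tool_pos: [0.6566, -0.1639, 0.1969]
tool_rot: [0.743, 0.669, -0.003, -0.005]
force: [-0.4, 1.3, 0.4]
opening: 0.0419
```

```bash
python3 - <<'E'
from h import *
s=read_state();print(s["time_s"],s["tool_pos"],s["force"].round(1),s["joints"].round(2))
go([.6575,-.163,.1675],np.load("dock.npy")[2]+np.pi/2)
E
```

```text
32.3 [ 0.65659695 -0.16388161  0.19688168] [-0.4  1.3  0.4] [-0.3   0.64  1.17  0.    1.35 -1.77]
shift mm [ 0.9  1.1 29.4] rotvec [-0.011 -0.002 -0.002]
```

play_rows:
  steps:
    - {"jaw": 130, "tx": 0.0009, "ty": 0.0011, "tz": 0.015, "ax": -0.011, "ay": -0.002, "az": 0}
    - {"jaw": 130, "tx": 0.0009, "ty": 0.0011, "tz": 0.03, "ax": -0.011, "ay": -0.002, "az": 0}
    - {"jaw": 200, "tx": 0.0009, "ty": 0.0011, "tz": 0.03, "ax": -0.011, "ay": -0.002, "az": 0}
    - {"jaw": 255, "tx": 0.0009, "ty": 0.0011, "tz": 0.03, "ax": -0.011, "ay": -0.002, "az": 0}
    - {"jaw": 255, "tx": 0.0009, "ty": 0.0011, "tz": 0.03, "ax": -0.011, "ay": -0.002, "az": 0}

```text
time_s: 32.8
tool_pos: [0.6574, -0.1629, 0.1675]
tool_rot: [0.743, 0.669, 0.0, -0.0]
force: [-1.6, 2.4, -2.6]
opening: 0.0126
```

```bash
python3 - <<'E'
from h import *
s=read_state();p=np.load("dock.npy");th=p[2]
d=s["tool_pos"][:2]-p[:2];c,n=np.cos(th),np.sin(th)
x=c*d[0]+n*d[1];z=s["tool_pos"][2]
print(s["time_s"],s["opening"],s["force"].round(1),"dock",x,-n*d[0]+c*d[1],z)
E
```

```text
32.8 0.0126131815764436 [-1.6  2.4 -2.6] dock 0.12275970841028216 0.0009463735653436629 0.16753634595703812
```

play_rows:
  steps:
    - {"jaw": 255, "tx": 0, "ty": -0.0297, "tz": -0.0104, "ax": 0, "ay": 0, "az": 0}
    - {"jaw": 255, "tx": 0, "ty": -0.0612, "tz": -0.0133, "ax": 0, "ay": 0, "az": 0}
    - {"jaw": 255, "tx": 0, "ty": -0.0924, "tz": -0.0085, "ax": 0, "ay": 0, "az": 0}
    - {"jaw": 255, "tx": 0, "ty": -0.1217, "tz": 0.0037, "ax": 0, "ay": 0, "az": 0}
    - {"jaw": 255, "tx": 0, "ty": -0.147, "tz": 0.0226, "ax": 0, "ay": 0, "az": 0}

```text
time_s: 33.3
tool_pos: [0.5118, -0.1474, 0.1485]
tool_rot: [0.743, 0.669, 0.003, 0.003]
force: [7.5, 3.6, 1.5]
opening: 0.0128
```

```bash
python3 - <<'E'
from h import *
s=read_state();p=np.load("dock.npy");th=p[2]
d=s["tool_pos"][:2]-p[:2];c,n=np.cos(th),np.sin(th)
x=c*d[0]+n*d[1];z=s["tool_pos"][2]
print(s["time_s"],s["opening"],s["force"].round(1),"dock",x,-n*d[0]+c*d[1],z)
for q in(.6,.4,.2,.05,0):print(q,np.round([.0600-.1243*np.cos(q)-x,z-(.0545+.124*np.sin(q))],4))
E
```

```text
33.3 0.012799148910360325 [7.5 3.6 1.5] dock -0.023688482672364758 0.0013507169551370945 0.14846222848348795
0.6 [-0.0189  0.0239]
0.4 [-0.0308  0.0457]
0.2 [-0.0381  0.0693]
0.05 [-0.0405  0.0878]
0 [-0.0406  0.094 ]
```

play_rows:
  steps:
    - {"jaw": 255, "tx": 0, "ty": -0.0189, "tz": 0.0239, "ax": 0, "ay": 0, "az": 0}
    - {"jaw": 255, "tx": 0, "ty": -0.0308, "tz": 0.0457, "ax": 0, "ay": 0, "az": 0}
    - {"jaw": 255, "tx": 0, "ty": -0.0381, "tz": 0.0693, "ax": 0, "ay": 0, "az": 0}
    - {"jaw": 255, "tx": 0, "ty": -0.0405, "tz": 0.0878, "ax": 0, "ay": 0, "az": 0}
    - {"jaw": 255, "tx": 0, "ty": -0.0406, "tz": 0.095, "ax": 0, "ay": 0, "az": 0}

```text
time_s: 33.8
tool_pos: [0.4718, -0.1432, 0.053]
tool_rot: [0.743, 0.669, 0.002, 0.003]
force: [-7.4, 4.8, 6.6]
opening: 0.0128
```

play_rows:
  steps:
    - {"jaw": 255, "tx": 0, "ty": 0, "tz": 0.001, "ax": 0, "ay": 0, "az": 0}

```text
time_s: 33.9
tool_pos: [0.4718, -0.1431, 0.0527]
tool_rot: [0.743, 0.669, 0.002, 0.003]
force: [-8.8, 4.4, 12.6]
opening: 0.0129
```

play_rows:
  steps:
    - {"jaw": 255, "tx": 0, "ty": 0.001, "tz": 0.002, "ax": 0, "ay": 0, "az": 0}
    - {"jaw": 255, "tx": 0, "ty": 0.001, "tz": 0.002, "ax": 0, "ay": 0, "az": 0}

```text
time_s: 34.1
tool_pos: [0.472, -0.1431, 0.0524]
tool_rot: [0.743, 0.669, 0.002, 0.001]
force: [-23.9, 6.2, 25.7]
opening: 0.0127
```

play_rows:
  steps:
    - {"jaw": 160, "tx": 0, "ty": 0, "tz": 0, "ax": 0, "ay": 0, "az": 0}
    - {"jaw": 130, "tx": 0, "ty": 0, "tz": 0, "ax": 0, "ay": 0, "az": 0}
    - {"jaw": 130, "tx": 0, "ty": 0, "tz": 0, "ax": 0, "ay": 0, "az": 0}
    - {"jaw": 130, "tx": 0, "ty": 0, "tz": -0.045, "ax": 0, "ay": 0, "az": 0}
    - {"jaw": 130, "tx": 0, "ty": 0, "tz": -0.09, "ax": 0, "ay": 0, "az": 0}

```text
time_s: 34.6
tool_pos: [0.4711, -0.143, 0.1429]
tool_rot: [0.743, 0.669, 0.001, 0.0]
force: [0.3, -0.4, 0.8]
opening: 0.0419
```

```bash
python3 - <<'E'
from h import *
s=read_state();print(s["time_s"],s["tool_pos"],s["force"].round(1),s["opening"])
c=wrist();pickle.dump((c,s),open("w14.pkl","wb"))
g=cv2.cvtColor(c["image"],cv2.COLOR_BGR2GRAY)
for z in(.0515,.06):print("handle px",proj(c,dock([-.064,0,z])).round(0))
p=np.load("dock.npy")
for y in(-.186,):print(dock([0,y,0]));go([*dock([0,y,0])[0][:2],.12],p[2]-.7+np.pi/2+0)
go([*dock([0,-.186,0])[0][:2],.12],p[2]+.7+np.pi/2)
t=capture("top");pickle.dump(t,open("top4.pkl","wb"))
E
```

```text
34.6 [ 0.47113676 -0.14300564  0.14293782] [ 0.3 -0.4  0.8] 0.041947421175999255
handle px [[317. 262.]]
handle px [[317. 268.]]
[[ 0.51613232 -0.33621991  0.        ]]
shift mm [-186.7   61.6   31.9] rotvec [ 0.013 -0.003  0.698]
shift mm [-186.7   61.6   31.9] rotvec [ 0.011  0.006 -0.701]
```

play_rows:
  steps:
    - {"jaw": 130, "tx": -0.04, "ty": 0.013, "tz": 0, "ax": 0, "ay": 0, "az": 0.14}
    - {"jaw": 130, "tx": -0.08, "ty": 0.026, "tz": 0, "ax": 0, "ay": 0, "az": 0.28}
    - {"jaw": 130, "tx": -0.12, "ty": 0.039, "tz": 0, "ax": 0, "ay": 0, "az": 0.42}
    - {"jaw": 130, "tx": -0.16, "ty": 0.052, "tz": 0, "ax": 0, "ay": 0, "az": 0.56}
    - {"jaw": 130, "tx": -0.1867, "ty": 0.0616, "tz": 0, "ax": 0, "ay": 0, "az": 0.7}

```text
time_s: 35.2
tool_pos: [0.5157, -0.3387, 0.1488]
tool_rot: [0.929, 0.371, 0.005, 0.004]
force: [-0.8, 0.5, 0.1]
opening: 0.0416
```

play_rows:
  steps:
    - {"jaw": 130, "tx": 0, "ty": 0, "tz": 0, "ax": 0, "ay": 0, "az": 0.14}
    - {"jaw": 130, "tx": 0, "ty": 0, "tz": 0, "ax": 0, "ay": 0, "az": 0.28}
    - {"jaw": 130, "tx": 0, "ty": 0, "tz": 0, "ax": 0, "ay": 0, "az": 0.42}
    - {"jaw": 130, "tx": 0, "ty": 0, "tz": 0, "ax": 0, "ay": 0, "az": 0.56}
    - {"jaw": 130, "tx": 0, "ty": 0, "tz": 0, "ax": 0, "ay": 0, "az": 0.7}

```text
time_s: 35.7
tool_pos: [0.5158, -0.3388, 0.1485]
tool_rot: [1.0, 0.027, 0.006, 0.002]
force: [0.7, 0.5, 0.2]
opening: 0.0419
```

play_rows:
  steps:
    - {"jaw": 130, "tx": 0, "ty": 0, "tz": 0, "ax": 0, "ay": 0, "az": 0.14}
    - {"jaw": 130, "tx": 0, "ty": 0, "tz": 0, "ax": 0, "ay": 0, "az": 0.28}
    - {"jaw": 130, "tx": 0, "ty": 0, "tz": 0, "ax": 0, "ay": 0, "az": 0.42}
    - {"jaw": 130, "tx": 0, "ty": 0, "tz": 0, "ax": 0, "ay": 0, "az": 0.56}
    - {"jaw": 130, "tx": 0, "ty": 0, "tz": 0, "ax": 0, "ay": 0, "az": 0.7}

```text
time_s: 36.2
tool_pos: [0.5158, -0.3389, 0.1483]
tool_rot: [0.947, -0.32, 0.007, -0.0]
force: [-0.4, 0.7, 0.6]
opening: 0.0418
```

play_rows:
  steps:
    - {"jaw": 130, "tx": 0, "ty": 0, "tz": 0.01, "ax": 0, "ay": 0, "az": 0.14}
    - {"jaw": 130, "tx": 0, "ty": 0, "tz": 0.03, "ax": 0, "ay": 0, "az": 0.28}
    - {"jaw": 130, "tx": 0, "ty": 0, "tz": 0.03, "ax": 0, "ay": 0, "az": 0.33}
    - {"jaw": 130, "tx": 0, "ty": 0, "tz": 0.03, "ax": 0, "ay": 0, "az": 0.33}

```text
time_s: 36.6
tool_pos: [0.5161, -0.339, 0.1176]
tool_rot: [0.882, -0.472, 0.006, -0.001]
force: [-0.2, -0.1, -0.0]
opening: 0.0419
```

```bash
python3 - <<'E'
from h import *
s=read_state();print(s["time_s"],s["tool_pos"],yaw(),s["joints"].round(2),s["opening"])
c=wrist();p=np.load("dock.npy")
go([.5168,-.3350,.066],p[2]+.7+np.pi/2)
# dial bar: dark blob on grey near the projected axis; pointer line: bright blob
g=cv2.cvtColor(c["image"],cv2.COLOR_BGR2GRAY);A=dock([0,-.186,.0545]);u=proj(c,A)[0];print("axis px",u.round(0))
m=np.zeros_like(g);cv2.circle(m,tuple(int(v) for v in u),30,255,-1)
d=cv2.bitwise_and(cv2.inRange(g,0,75),m);k=max(cv2.findContours(d,cv2.RETR_EXTERNAL,cv2.CHAIN_APPROX_NONE)[0],key=cv2.contourArea)
r=cv2.minAreaRect(k);print("bar rect",r);b=ray(c,cv2.boxPoints(r),.0545)
e=max((b[1]-b[0],b[2]-b[1]),key=np.linalg.norm);print("bar dir",np.arctan2(e[1],e[0]),"expected",p[2]+.7,"centre",b.mean(0).round(4))
w=cv2.bitwise_and(cv2.inRange(g,225,255),m)
for q in cv2.findContours(w,cv2.RETR_EXTERNAL,cv2.CHAIN_APPROX_NONE)[0]:
    if cv2.contourArea(q)>15:
        P=ray(c,cv2.minAreaRect(q)[0],.0545)[0]-b.mean(0);print("line",cv2.contourArea(q),np.arctan2(P[1],P[0])-p[2],np.linalg.norm(P))
E
```

```text
36.6 [ 0.51613961 -0.33897768  0.1176335 ] -0.9827510631527784 [-0.64  0.58  1.46  0.01  1.1   0.34] 0.041919331236209396
shift mm [-3.7 -2.2 52.2] rotvec [-0.008 -0.01  -0.007]
axis px [312. 274.]
bar rect ((315.641357421875, 273.5144348144531), (40.48365783691406, 59.40580368041992), 5.8263421058654785)
bar dir 0.4769226653618605 expected 0.5972557247308281 centre [ 0.5169 -0.3376  0.0545]
line 138.0 0.9780811316137988 0.009251339536548588
```

play_rows:
  steps:
    - {"jaw": 130, "tx": -0.0035, "ty": -0.0015, "tz": 0.015, "ax": -0.008, "ay": -0.01, "az": -0.005}
    - {"jaw": 130, "tx": -0.0035, "ty": -0.0015, "tz": 0.035, "ax": -0.008, "ay": -0.01, "az": -0.005}
    - {"jaw": 130, "tx": -0.0035, "ty": -0.0015, "tz": 0.051, "ax": -0.008, "ay": -0.01, "az": -0.005}
    - {"jaw": 200, "tx": -0.0035, "ty": -0.0015, "tz": 0.051, "ax": -0.008, "ay": -0.01, "az": -0.005}
    - {"jaw": 255, "tx": -0.0035, "ty": -0.0015, "tz": 0.051, "ax": -0.008, "ay": -0.01, "az": -0.005}

```text
time_s: 37.15
tool_pos: [0.5163, -0.3355, 0.0671]
tool_rot: [0.883, -0.468, -0.0, -0.0]
force: [0.8, 0.2, -0.5]
opening: 0.0139
```

play_rows:
  steps:
    - {"jaw": 255, "tx": 0, "ty": 0, "tz": 0, "ax": 0, "ay": 0, "az": 0}
    - {"jaw": 255, "tx": 0, "ty": 0, "tz": 0, "ax": 0, "ay": 0, "az": 0}
    - {"jaw": 255, "tx": 0, "ty": 0, "tz": 0, "ax": 0, "ay": 0, "az": 0}

```text
time_s: 37.45
tool_pos: [0.5162, -0.3352, 0.0675]
tool_rot: [0.884, -0.468, -0.0, -0.0]
force: [-4.0, 3.9, -1.0]
opening: 0.01
```

play_rows:
  steps:
    - {"jaw": 255, "tx": 0, "ty": 0, "tz": 0, "ax": 0, "ay": 0, "az": 0.14}
    - {"jaw": 255, "tx": 0, "ty": 0, "tz": 0, "ax": 0, "ay": 0, "az": 0.28}
    - {"jaw": 255, "tx": 0, "ty": 0, "tz": 0, "ax": 0, "ay": 0, "az": 0.42}
    - {"jaw": 255, "tx": 0, "ty": 0, "tz": 0, "ax": 0, "ay": 0, "az": 0.56}
    - {"jaw": 255, "tx": 0, "ty": 0, "tz": 0, "ax": 0, "ay": 0, "az": 0.7}

```text
time_s: 37.95
tool_pos: [0.516, -0.335, 0.0675]
tool_rot: [-0.667, 0.745, 0.001, 0.0]
force: [-1.1, 1.9, -5.9]
opening: 0.0103
```

play_rows:
  steps:
    - {"jaw": 255, "tx": 0, "ty": 0, "tz": 0, "ax": 0, "ay": 0, "az": 0.14}
    - {"jaw": 255, "tx": 0, "ty": 0, "tz": 0, "ax": 0, "ay": 0, "az": 0.28}
    - {"jaw": 255, "tx": 0, "ty": 0, "tz": 0, "ax": 0, "ay": 0, "az": 0.42}
    - {"jaw": 255, "tx": 0, "ty": 0, "tz": 0, "ax": 0, "ay": 0, "az": 0.56}
    - {"jaw": 255, "tx": 0, "ty": 0, "tz": 0, "ax": 0, "ay": 0, "az": 0.7}

```text
time_s: 38.45
tool_pos: [0.516, -0.3347, 0.0676]
tool_rot: [-0.369, 0.929, 0.001, -0.0]
force: [0.6, 1.5, -7.5]
opening: 0.0096
```

```bash
python3 - <<'E'
from h import *
s=read_state();p=np.load("dock.npy");print(s["time_s"],s["tool_pos"],"dial est",p[2]+.7-(yaw()+np.pi/2),s["ft_torque"].round(2),s["force"].round(1),s["opening"])
E
```

```text
38.45 [ 0.51599558 -0.33473319  0.06755386] dial est 1.4122378908787419 [ 0.17 -0.09  0.05] [ 0.6  1.5 -7.5] 0.009629732057627368
```

play_rows:
  steps:
    - {"jaw": 160, "tx": 0, "ty": 0, "tz": 0, "ax": 0, "ay": 0, "az": 0}
    - {"jaw": 130, "tx": 0, "ty": 0, "tz": 0, "ax": 0, "ay": 0, "az": 0}
    - {"jaw": 130, "tx": 0, "ty": 0, "tz": 0, "ax": 0, "ay": 0, "az": 0}
    - {"jaw": 130, "tx": 0, "ty": 0, "tz": -0.045, "ax": 0, "ay": 0, "az": 0}
    - {"jaw": 130, "tx": 0, "ty": 0, "tz": -0.09, "ax": 0, "ay": 0, "az": 0}

```text
time_s: 38.95
tool_pos: [0.5157, -0.3347, 0.1582]
tool_rot: [-0.37, 0.929, 0.002, -0.001]
force: [-0.1, -0.4, 0.5]
opening: 0.0419
```

play_rows:
  steps:
    - {"jaw": 130, "tx": 0.02, "ty": 0.02, "tz": -0.03, "ax": 0, "ay": 0, "az": 0}
    - {"jaw": 130, "tx": 0.05, "ty": 0.04, "tz": -0.06, "ax": 0, "ay": 0, "az": 0}
    - {"jaw": 130, "tx": 0.09, "ty": 0.05, "tz": -0.06, "ax": 0, "ay": 0, "az": 0}
    - {"jaw": 130, "tx": 0.13, "ty": 0.06, "tz": -0.06, "ax": 0, "ay": 0, "az": 0}
    - {"jaw": 130, "tx": 0.15, "ty": 0.06, "tz": -0.06, "ax": 0, "ay": 0, "az": 0}

```text
time_s: 39.45
tool_pos: [0.3633, -0.3956, 0.2194]
tool_rot: [-0.371, 0.929, 0.001, -0.001]
force: [0.6, 0.6, 0.1]
opening: 0.0416
```

```bash
python3 - <<'E'
from h import *
s=read_state();p=np.load("dock.npy");print(s["time_s"],s["tool_pos"],s["force"].round(1))
t=capture("top");t0=pickle.load(open("top0.pkl","rb"));pickle.dump(t,open("top5.pkl","wb"))
d=cv2.absdiff(t["image"],t0["image"]).max(2)
def pb(X):return proj(t,dock(X))
# bail: crossbar / handle pixels same as at the start?
for n,X in(("handle",[-.064,0,.0515]),("stem",[-.03,0,.0515]),("bar1",[0,0,.0515]),("bar2",[0,.056,.0515]),("bar3",[0,-.056,.0515]),("arm",[.03,.13,.0515]),("arm-",[.03,-.13,.0515])):
    x,y=np.int32(pb([X])[0].round());print(n,(x,y),t["image"][y,x],t0["image"][y,x],"maxdiff",d[y-2:y+3,x-2:x+3].max())
for col in("green","blue"):
    for k in blobs(t,col,10):print(col,cv2.boundingRect(k),ray(t,np.array(cv2.minAreaRect(k)[0]),.03).round(3))
print("tape/dish diffs",d[296:325,402:435].max(),d[294:322,450:478].max())
c=wrist();g=c["image"]
for n,a in(("axis",0),("red",.7),("white",0.0001),("green",-.7)):
    r=0 if n=="axis" else .013
    u=proj(c,dock([r*np.cos(a),-.186+r*np.sin(a),.0545]))[0];x,y=np.int32(u.round())
    print(n,(x,y),g[y-1:y+2,x-1:x+2].mean((0,1)).round(0) if 0<=x<640 and 0<=y<480 else None)
    v=proj(t,dock([r*np.cos(a),-.186+r*np.sin(a),.0545]))[0];x,y=np.int32(v.round());print("   top",(x,y),t["image"][y,x])
gg=cv2.cvtColor(t["image"],cv2.COLOR_BGR2GRAY);print(gg[227:250,444:470])
E
```

```text
39.45 [ 0.36332798 -0.39556467  0.21943887] [0.6 0.6 0.1]
handle (np.int32(370), np.int32(259)) [89 82 86] [81 77 76] maxdiff 11
stem (np.int32(371), np.int32(243)) [238 232 231] [236 231 228] maxdiff 43
bar1 (np.int32(372), np.int32(229)) [236 231 229] [234 229 226] maxdiff 27
bar2 (np.int32(346), np.int32(227)) [235 230 227] [233 227 223] maxdiff 18
bar3 (np.int32(399), np.int32(232)) [231 225 222] [225 219 215] maxdiff 21
arm (np.int32(312), np.int32(210)) [204 194 188] [199 189 183] maxdiff 8
arm- (np.int32(434), np.int32(221)) [239 234 231] [237 232 229] maxdiff 17
green (176, 174, 13, 14) [[0.657 0.264 0.03 ]]
green (209, 177, 13, 14) [[0.649 0.189 0.03 ]]
blue (395, 76, 16, 15) [[ 0.883 -0.237  0.03 ]]
blue (383, 17, 16, 14) [[ 1.041 -0.218  0.03 ]]
blue (325, 228, 13, 8) [[ 0.536 -0.064  0.03 ]]
blue (326, 217, 13, 7) [[ 0.562 -0.067  0.03 ]]
blue (324, 244, 11, 6) [[ 0.503 -0.06   0.03 ]]
tape/dish diffs 5 5
axis (np.int32(90), np.int32(137)) [77. 74. 72.]
   top (np.int32(460), np.int32(237)) [83 79 76]
red (np.int32(71), np.int32(134)) [231. 230. 226.]
   top (np.int32(456
[... 2046 characters left out ...]
92 190 189
  189 190 191 131  91 177 191 193]
 [181 101  70  76 101 111  75  64  66  70  95 150 186 192 193 192 191 190
  190 191 157  92 139 189 191 193]
 [190 166 101  71  76 111 126  75  64  88 148 185 192 192 192 191 191 190
  192 157 103  89 177 191 192 192]
 [193 190 160  68  71  82 109 125 153 175 185 192 192 191 191 191 190 190
  158 104  77 133 188 192 192 193]
 [194 194 183 127  68  70  76  99 139 180 193 193 192 191 191 191 161 144
  106  77 130 179 192 194 194 194]
 [194 193 192 183 155  78  69  73  88 108 122 138 145 144 133 119  97  87
   76 129 178 193 193 194 194 193]
 [194 194 194 193 188 166 123  67  69  70  73  82  86  86  80  72  69 102
  163 184 192 194 194 194 194 193]]
```

```bash
python3 -c "from bench import *;print(sign_off())"
```

```text
the job is handed in; nothing more can be done
None
```

The job is done and handed in at about 39.5 s of the 208 s allowed. I turned the dial to red and swung the bail open to its stop. Then I put the two green cartridges (from the yellow and white bays) in the return box and seated the blue, orange and white cartridges in their own bays. There was no yellow cartridge in this run. I then shut the bail and turned the dial to green.

**Last checks:**
- **Bail:** it met its closed stop at about 25 N. Its pixels match the starting picture closely: differences were mostly small, and the largest, 43 of 255 levels, was on the stem.
- **Cartridges:** the picture before closing the bail showed all three sitting in their bays. Each one met the pocket floor at the expected height.
- **Dial:** the white pointer line lies about 0.68 rad clockwise of the white dot, against 0.7 for green. In the picture taken before the bail was shut, it was still on red.
- **Greens and bystanders:** both greens are inside the box, and the tape roll and dish have not moved.

**Disagreements:**
- The wrist camera's estimates of the bay positions differed by about 1.5 mm when the tool was turned half round; this was within the 2.5 mm fit.
- A rough automatic reading of the dial bar's angle before the last turn was off by about 0.12 rad because its mask caught the dial's ring. I did not use that angle; the grip and turn then went as expected.

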